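# Load the ribbon cassette under the sprung roller of a label printer

## Robot

A 6-joint arm with a two-finger parallel gripper is mounted at the origin on the work surface. World frame = base frame: x ahead of the robot, y to its left, z up, the work surface at z = 0. Lengths are in m, angles in rad, forces in N, time in s.
With the tool pointing down it reaches from about 0.35 to 0.85 m from the base axis. Payload 8.1 kg.
Tool frame: the origin (TCP) lies at the very end of the fingers, on their centre line; the grasp point (between the pads) lies 19 mm behind it (robot.pinch_z is the distance from the TCP to the grasp point, in m); x points along the fingers, z is the direction in which the jaws open and shut, and the axes are right-handed (so a half turn about x gives the same grasp; the last joint's range is limited). The gripper opens to 93 mm and grips with 3 to 60 N. Pads are 15 mm wide; open, the fingers measure 128 mm over their backs; the gripper's body (75 mm by 188 mm) begins 65 mm behind the grasp point.
Start: joints at [-1.246, 0.13, 1.488, -0, 1.523, -0.085], TCP at [0.239, -0.55, 0.183] pointing down, gripper open.
Joint ranges: [-2.96, 2.96], [-0.89, 2.26], [0.02, 2.5], [-1.34, 4.48], [0, 2.73], [-2.66, 2.66]. Speed limits (rad/s): [2.39, 2.39, 2.79, 3.14, 3.14, 3.14].

## Interface

Orientations are given as a rotation vector (axis times angle).
In Python, from plant import robot, optics, ticket gives the robot as it stands.
- The arm moves only by the tool jog_arm, never from a script. Its argument "targets" is a list of rows, each a list of 7 numbers: the shift along the tool's x, y, z in cm, then the turn, a rotation vector about the tool's x, y, z in degrees, then the closure, from 0 (fully open) to 1 (shut). In form: [[dx, dy, dz, ax, ay, az, grip], ...]. A call has 1 to 5 rows; each row is the pose to reach, as a shift and turn from the pose measured when the call began, along the tool's axes at that moment; what a row does not reach only later rows make up. A row lasts 1/8 s, in which the tool goes at most 62.5 mm and 10.7 degrees, less where a joint would pass 70% of its speed; a pose out of reach is approached as far as the arm can. A call with a gripper value outside its range is refused whole. The fingers move at their own pace and stop on an object; "squeeze" is the grip in N (left out, the last holds). Time passes only in rows, so rows that repeat a pose let the fingers close. It gives the time, the measured TCP pose, the force and the opening at its end, in the units of the state.
- robot.read_state(): the state, without advancing time (a new reading comes with each control period).
- optics.read_camera(name): name is "scene" or "top" or "wrist"; returns a dict with "frame" (400x640x3 uint8, red, green, blue), "vertical_fov" (degrees; the focal length in pixels is half the picture's height over the tangent of half this angle, whatever the lens; pixels are square), "cx", "cy" (the principal point, pixels), "R" (3x3) and "t" (3): a world point X has camera coordinates R X + t. Camera axes: x right, y down, z forward; pixel columns grow to the right and rows downward; lengths in m; the calibration is good to about 2 mm. A picture is of the moment at which its call begins. There is no depth.
- ticket.close_job(): hands the job in, once; it reports no verdict.
The state is a dict: "t": time; "q": joint angles; "dq": joint speeds; "joint_torque": joint torques, N m; "tool_pos": TCP position; "orientation": TCP orientation; "force": force on the tool from outside, world axes, zero at the start; "wrist_torque": the same for the moment, N m; "opening": finger opening in m.
Only numpy, scipy, OpenCV 4.12 (cv2) and the standard library are available. Lean on these libraries where they do the work, as an engineer would, in place of code of your own. Each camera call takes 0.05 s, during which the arm holds its last target.

## Task

Load the ribbon cassette into the opened label printer on the reception desk: lay it nose first in the guide channel, push it gently along so that it shoves the sprung roller arm back, and keep on until it is fully home against the end stop and the roller has dropped into the cassette's groove. Use only light force, as you would with two fingers, let go, and leave the other desk things where they are.

Things in the scene. Friction and masses are not known exactly. Their poses are not given: they have to be found in the camera images.
- printer: Opened label printer, fixed: grey chassis 300 (x: -170 to 130) x 160 (y) x 50 mm high; origin on its underside, +x is the loading direction, away from the robot. Its top, 50 mm up, is the flat bed, with a guide channel along x. More than 30 N in all between cassette and printer is too much.
- channel_mouth (a point): Point on the bed, on the channel's centre line, where the guide rails begin (printer x = -110). The two white rails are 10 mm high, 68 mm apart, and run from here 200 mm along the printer's x; flared lead-ins reach 20 mm nearer the robot.
- bridge_nominal (a point): Bed point under the nominal place of the aluminium bridge (printer x = 18): posts at y = +-47, 60 mm tall, crossbar 50 mm above the bed. Bridge, arm and end stop are one unit, screwed down anywhere from 25 mm before to 25 mm after this point along x: not measured, must be felt. The stop, a rubber-faced bar 14 mm high across the channel, is 75 mm beyond the bridge.
- home_nominal (a point): Where the cassette's origin is when fully home if the bridge stands at its nominal place (8 mm before the bridge; x axes parallel). Truly it is up to 25 mm nearer or further along x, with the nose within 1 mm of the stop. Once the roller is in the groove the stop is felt as a hard rise in force; 3 mm short is not home.
- cassette: Black ribbon cassette, 0.15 kg, balanced at x = -36, loose: flat body 60 wide, 16 high, from x = -65 to 82 mm (nose); origin on the underside, z up. Upright grip fin 30 (x) x 14 (y) mm centred at x = -45, from 16 to 56 mm above the underside. Groove across it, 4 deep at x = 50, rising steeply to x = 42, gently to x = 66; ridge 16 high at 66 to 68; nose bevelled down to 4 mm at x = 82.
- hold_arm (a joint): Angle (rad) of the sprung arm hung from the bridge, slanting down and away; its free roller (18 mm across) is 33 mm beyond the bridge, 1 mm off the bed at 0 (channel empty). Grows as it is shoved back: about 0.37 with the roller on the ridge or flat top, 0.29 when home in the groove. Shoving takes 3 to 8 N with friction, more if the hand bears on the bed; it bears down with 3 to 4 N.
- sanitiser: White bottle, 60 mm across, 150 mm high; origin at the centre of its underside. Leave alone.
- pen_mug: White mug with pens, 76 mm across, 90 mm high (pens to 155); origin at the centre of its underside. Leave alone.
- stapler: Grey stapler 140 x 36 x 47 mm; origin at the centre of its underside, long along its x. Leave alone.
Not all that is in view belongs to the job. Leave any pink or red look-alike of the cassette alone.

How it is judged:
By the outcome, as a careful person would: the job done as asked, in the order asked, and still so for the second after the job is handed in, with the robot touching nothing.
It also fails if it takes over 72 s, if anything falls off the work surface, if the arm or the gripper's body presses on something with over 40 N, if the wrist force passes 120 N, or if a joint passes its speed limit or range.

## Working session

There is one attempt and no reset: what is moved stays moved. The work goes in short steps, Python scripts to look and compute and a tool call to move; the robot and the scene stay as the last step left them, time stands still between calls to the robot, and variables do not carry over. Pictures are saved under pics/ and viewed, and the job is handed in when it is done.

Besides the shell and the picture viewer there is one more tool, called after "Call:" as a command line: name --pt "numbers of a row" for each row, then --argument value for the rest. jog_arm: Moves the arm, as the interface text tells. Its arguments: {"type":"object","properties":{"targets":{"type":"array"},"squeeze":{"type":"number"}},"required":["targets"]}

```bash
mkdir -p pics; ls
python3 - <<'E'
from plant import robot, optics, ticket
import cv2
s=robot.read_state(); print(s); print(robot.pinch_z)
for n in ["scene","top","wrist"]:
    c=optics.read_camera(n); cv2.imwrite(f"pics/{n}0.png",c["frame"][:,:,::-1]); print(n,c["vertical_fov"],c["cx"],c["cy"],c["R"],c["t"])
E
```

```text
pics
{'t': 0.0, 'q': array([-1.24639399e+00,  1.31152091e-01,  1.48924938e+00,  5.49567259e-07,
        1.52303027e+00, -8.54187034e-02]), 'dq': array([-0.00067606,  0.00028373, -0.00056075,  0.00110945, -0.00096562,
        0.001279  ]), 'joint_torque': array([ 2.65429990e-03, -5.59828234e+01, -4.91760135e+01,  7.70307728e-02,
        3.55269166e-02, -1.08638142e-04]), 'tool_pos': array([ 0.23887465, -0.54970747,  0.18210937]), 'orientation': array([ 0.90336984,  1.37713406, -0.90149964]), 'force': array([ 1.2030015 ,  0.11299868, -0.75072243]), 'wrist_torque': array([-0.00201291, -0.00067701,  0.06136466]), 'opening': 0.09291212590632916}
0.0188
scene 51.57832503459518 320.5381877269036 201.74420362045421 [[-0.36932843  0.92921936  0.0121606 ]
 [ 0.67522975  0.27732223 -0.68348897]
 [-0.63848359 -0.24422071 -0.72985954]] [ 0.1716234  -0.30980068  1.69163627]
top 45.5399897736435 320.3505406566048 198.41664025458016 [[ 0.00289844 -0.99998823 -0.00388995]
 [-0.99807132 -0.00265162 -0.06202104]
 [ 0.06200999  0.00406221 -0.99806726]] [0.02506093 0.56618795 1.34145564]
wrist 66.01012108349646 319.0465531846042 197.83557698885562 [[ 3.98498024e-01 -9.17169032e-01 -5.40131716e-04]
 [-8.81185096e-01 -3.83026679e-01  2.77134244e-01]
 [-2.54385831e-01 -1.09961493e-01 -9.60831057e-01]] [-0.60032648 -0.03216663  0.39026449]
```

View pics/scene0.png

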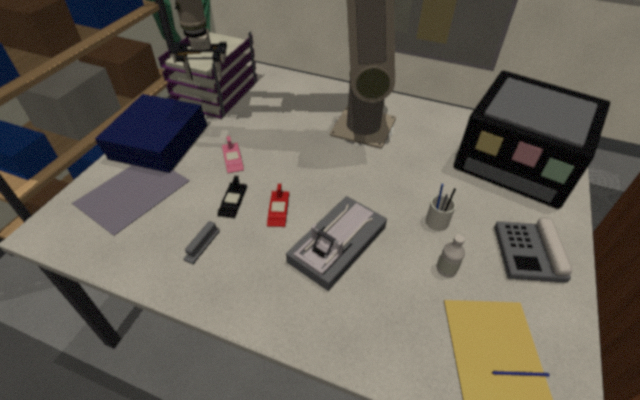

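View pics/top0.png

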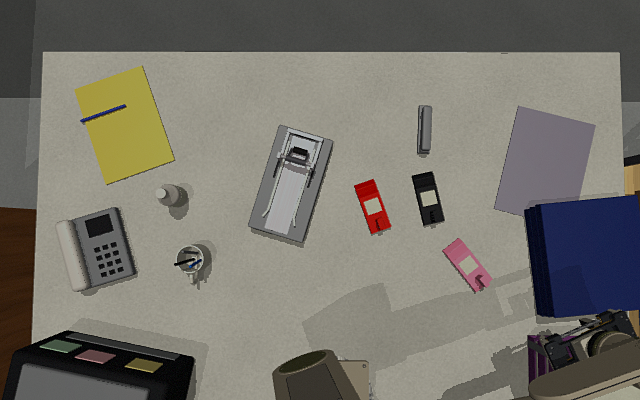

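View pics/wrist0.png

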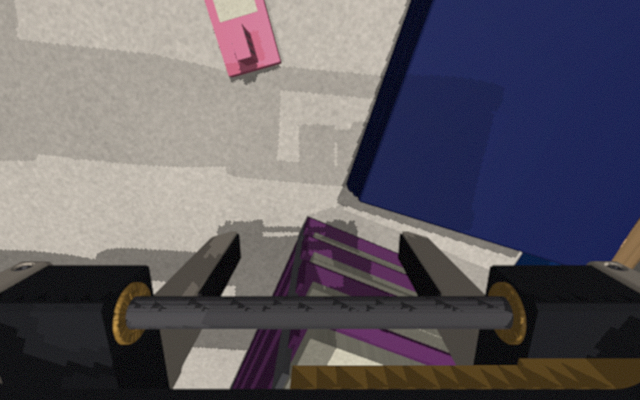

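Candidates for the cassette in the top view are black (428,199), red (372,207) and pink (467,264). The description says black, so I'll check that one in a close crop, along with the printer.

```bash
cat > h.py <<'E'
import numpy as np, cv2
from scipy.spatial.transform import Rotation as Rn
from plant import robot, optics, ticket
def f(c): return c["frame"].shape[0]/2/np.tan(np.radians(c["vertical_fov"]/2))
def ray(c,uv,z):
    d=np.array([(uv[0]-c["cx"])/f(c),(uv[1]-c["cy"])/f(c),1.])
    R=np.array(c["R"]);o=-R.T@c["t"];w=R.T@d
    return o+w*(z-o[2])/w[2]
def proj(c,X):
    p=np.array(c["R"])@X+c["t"]; return np.array([c["cx"]+f(c)*p[0]/p[2],c["cy"]+f(c)*p[1]/p[2]])
def crop(c,x0,y0,x1,y1,k,name):
    cv2.imwrite(name,cv2.resize(c["frame"][y0:y1,x0:x1,::-1],None,fx=k,fy=k,interpolation=cv2.INTER_CUBIC))
E
python3 - <<'E'
from h import *
c=optics.read_camera("top")
crop(c,395,155,465,245,6,"pics/cas.png"); crop(c,240,115,340,250,4,"pics/prn.png")
g=c["frame"].astype(int)
E
```

```text
(no output)
```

View pics/cas.png

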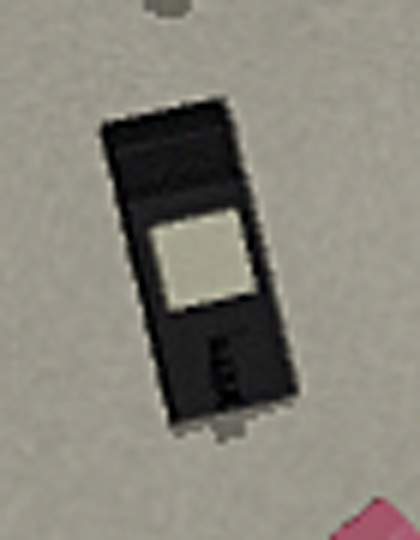

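View pics/prn.png

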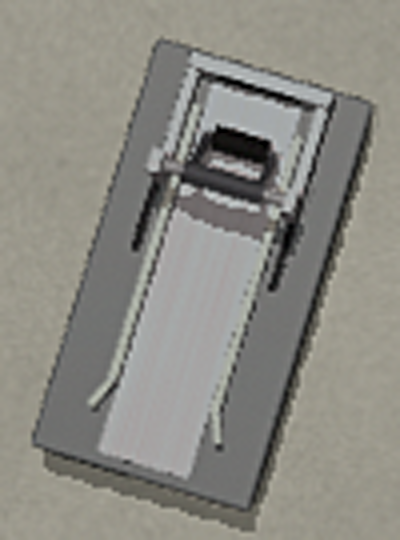

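The close crop shows the black cassette, with its label, its fin at the near end (about 432,216) and its bevelled nose at the far end (about 422,174). The printer's loading end is at about (275,232), and its stop end is at about (307,133).

Run:
```python
from h import *
c=optics.read_camera("top")
g=c["frame"].astype(int)
m=np.zeros(g.shape[:2],np.uint8); m[165:235,405:450]=(g[165:235,405:450].max(2)<75)
m=cv2.morphologyEx(m,cv2.MORPH_CLOSE,np.ones((15,15)))
cs,_=cv2.findContours(m,0,2); k=max(cs,key=cv2.contourArea); r=cv2.minAreaRect(k); b=cv2.boxPoints(r)
print(r); 
for p in b: print(p.round(1),[ray(c,p,z)[:2].round(4) for z in (0,.016)])
P=[(280.5,125.5),(333,140.5),(303,242),(248.75,225.75)]
W=np.array([ray(c,p,.05) for p in P]); print(W.round(4)); 
for i in range(4): print(np.linalg.norm(W[i]-W[i-1]))
# same in wrist-free scene camera: red/black for check
s=optics.read_camera("scene"); crop(s,205,165,250,225,8,"pics/scas.png"); crop(s,280,190,395,290,6,"pics/sprn.png")
for p in [np.r_[W[i]] for i in range(4)]: print(proj(s,p).round(1))
```

```text
((427.5575256347656, 197.90623474121094), (51.80879592895508, 22.131534576416016), 76.50426483154297)
[410.8 175.3] [array([ 0.635 , -0.2349]), array([ 0.6332, -0.2319])]
[432.3 170.1] [array([ 0.6502, -0.2973]), array([ 0.6482, -0.2936])]
[444.4 220.5] [array([ 0.5044, -0.3304]), array([ 0.5042, -0.3263])]
[422.8 225.7] [array([ 0.4894, -0.2684]), array([ 0.4893, -0.265 ])]
[[ 0.7692  0.1392  0.05  ]
 [ 0.727  -0.0085  0.05  ]
 [ 0.4431  0.0742  0.05  ]
 [ 0.4876  0.225   0.05  ]]
0.2944868645637645
0.15359225949196328
0.2957108523150635
0.15727370707244487
[326.9 280.1]
[284.4 251.9]
[344.2 194.3]
[385.2 217. ]
```

View pics/scas.png

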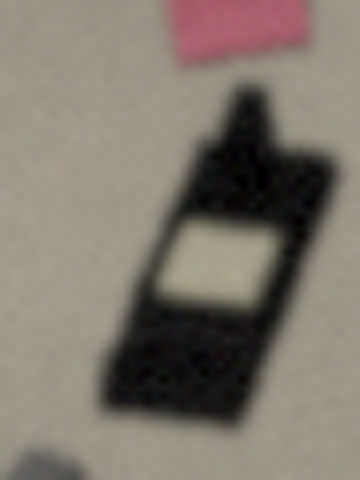

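View pics/sprn.png

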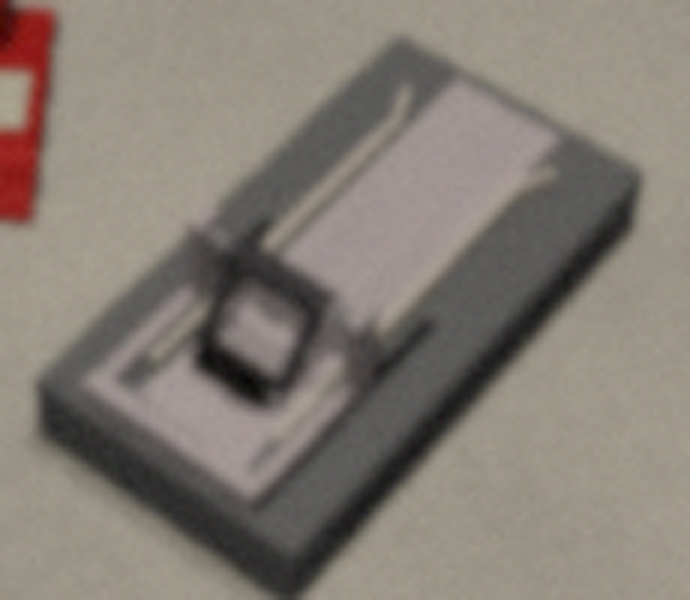

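```bash
cat >> h.py <<'E'
def down(yaw):
    "tool x down; tool z along object's +y or -y, nearest to the present"
    s=robot.read_state(); R0=Rn.from_rotvec(s["orientation"])
    best=None
    for sg in (1,-1):
        z=sg*np.array([-np.sin(yaw),np.cos(yaw),0]); x=np.array([0,0,-1.])
        R=Rn.from_matrix(np.c_[x,np.cross(z,x),z]); a=(R0.inv()*R).magnitude()
        if best is None or a<best[0]: best=(a,R)
    return best[1]
def rel(pos,R):
    s=robot.read_state(); R0=Rn.from_rotvec(s["orientation"])
    d=R0.inv().apply(np.array(pos)-s["tool_pos"])*100
    r=np.degrees((R0.inv()*R).as_rotvec())
    print("pos",s["tool_pos"].round(4),"rel cm",d.round(2),"deg",r.round(2),"t",round(s["t"],2),"F",s["force"].round(2))
E
python3 - <<'E'
from h import *
yaw=np.radians(12.9)
R=down(yaw); rel([0.47,-0.30,0.25],R); print(R.as_matrix().round(2)); print(Rn.from_rotvec(robot.read_state()["orientation"]).as_matrix().round(2))
E
```

```text
pos [ 0.239  -0.5501  0.1828] rel cm [ -6.71  31.15 -13.74] deg [10.58 -0.04  0.  ] t 0.3 F [-0.29  0.07 -0.6 ]
[[ 0.    0.97  0.22]
 [ 0.    0.22 -0.97]
 [-1.    0.    0.  ]]
[[-0.    0.92  0.4 ]
 [ 0.    0.4  -0.92]
 [-1.    0.   -0.  ]]
```

Call:
jog_arm --pt "-6 0 0 0 0 0 0" --pt "-8 4 -2 2.5 0 0 0" --pt "-8 9.5 -4.5 5 0 0 0" --pt "-8 15 -7 8 0 0 0" --pt "-8 20.5 -9.5 10.5 0 0 0"

```text
t: 0.92
tool_pos: [0.3902, -0.3799, 0.263]
orientation: [1.043, 1.307, -1.042]
force: [1.2, -0.7, -0.2]
opening: 0.093
```

Call:
jog_arm --pt "0 5 -2 0 0 0 0" --pt "0 10 -4 0 0 0 0" --pt "0 10.5 -4.2 0 0 0 0" --pt "0 10.5 -4.2 0 0 0 0"

```text
t: 1.42
tool_pos: [0.483, -0.3156, 0.2628]
orientation: [1.041, 1.308, -1.042]
force: [-0.0, -0.3, -0.1]
opening: 0.093
```

Run:
```python
from h import *
rel([0.5168,-.291,.25],down(np.radians(12.9)))
c=optics.read_camera("wrist"); cv2.imwrite("pics/w1.png",c["frame"][:,:,::-1])
print(proj(c,np.array([0.5168,-.291,.056])),-np.array(c["R"]).T@c["t"])
```

```text
pos [ 0.483  -0.3156  0.2628] rel cm [ 1.28  3.84 -1.64] deg [ 0.02 -0.02  0.03] t 1.43 F [-0.03 -0.27 -0.14]
[305.68366819 139.96865474] [ 0.55873639 -0.29901681  0.46412124]
```

View pics/w1.png

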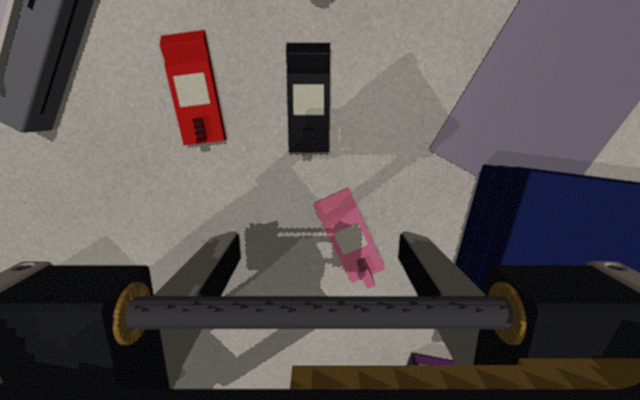

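The wrist view shows the black cassette at (309,98). It is nearly upright in the picture, so the yaw matches. Next I'll measure it here.

Run:
```python
from h import *
c=optics.read_camera("wrist"); g=c["frame"].astype(int)
crop(c,270,30,350,170,4,"pics/w1c.png")
m=np.zeros(g.shape[:2],np.uint8); m[30:170,270:350]=(g[30:170,270:350].max(2)<70)
m=cv2.morphologyEx(m,cv2.MORPH_CLOSE,np.ones((25,25)))
cs,_=cv2.findContours(m,0,2); k=max(cs,key=cv2.contourArea); r=cv2.minAreaRect(k); b=cv2.boxPoints(r); print(r)
for p in b: print(p.round(1),[ray(c,p,z)[:2].round(4) for z in (0,.016)])
```

```text
((307.4999694824219, 98.49998474121094), (110.99998474121094, 42.99999237060547), 90.0)
[286.  43.] [array([ 0.6328, -0.2366]), array([ 0.6302, -0.2388])]
[329.  43.] [array([ 0.6459, -0.2941]), array([ 0.6429, -0.2943])]
[329. 154.] [array([ 0.498 , -0.3292]), array([ 0.5001, -0.3282])]
[286. 154.] [array([ 0.4836, -0.2661]), array([ 0.4861, -0.2672])]
```

View pics/w1c.png

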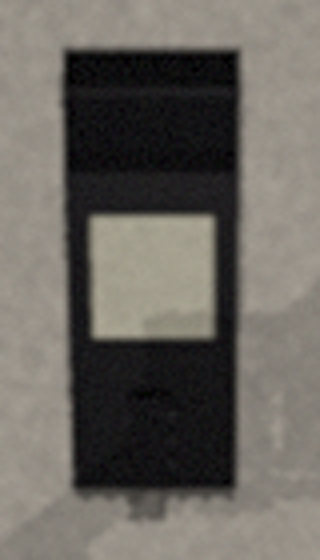

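Run:
```python
from h import *
rel([0.5145,-.2925,.08],down(np.radians(12.6)))
```

```text
pos [ 0.4822 -0.3165  0.263 ] rel cm [18.3   3.68 -1.62] deg [ 0.19 -0.01  0.02] t 1.52 F [ 0.07 -0.02 -0.8 ]
```

Call:
jog_arm --pt "4 3.68 -1.62 0.2 0 0 0.3" --pt "9.5 3.68 -1.62 0.2 0 0 0.3" --pt "14.5 3.68 -1.62 0.2 0 0 0.3" --pt "18.3 3.68 -1.62 0.2 0 0 0.3" --pt "18.3 3.68 -1.62 0.2 0 0 0.3"

```text
t: 2.15
tool_pos: [0.5109, -0.292, 0.0763]
orientation: [1.048, 1.312, -1.049]
force: [-0.5, -0.2, 0.9]
opening: 0.0654
```

Run:
```python
from h import *
rel([0.5145,-.2925,.024],down(np.radians(12.6)))
c=optics.read_camera("wrist"); cv2.imwrite("pics/w2.png",c["frame"][:,:,::-1])
print(robot.read_state()["opening"])
for X in ([.5145,-.2925,.056],): print(proj(c,np.array(X)))
```

```text
pos [ 0.5109 -0.292   0.0763] rel cm [5.23 0.37 0.16] deg [-0.12 -0.3   0.31] t 2.15 F [-0.53 -0.2   0.9 ]
0.06534455291976798
[319.62880615 210.42240035]
```

View pics/w2.png

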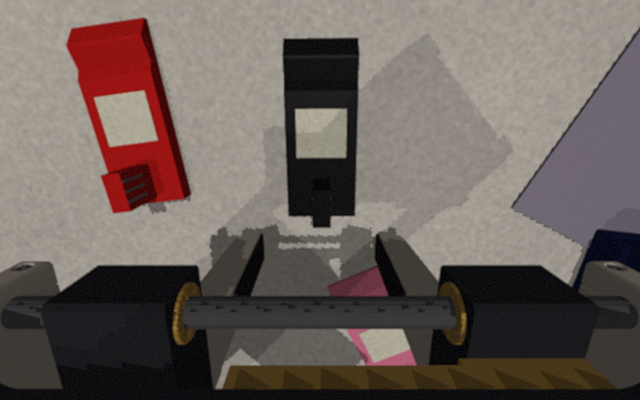

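Run:
```python
from h import *
c=optics.read_camera("wrist")
f2=dict(c); f2["frame"]=np.clip(c["frame"].astype(float)*2.2,0,255).astype(np.uint8)
crop(f2,280,160,365,235,8,"pics/w2c.png")
for p in [(314,179),(330,179),(313,227),(331,227)]: print(p,ray(c,p,.056).round(4))
for x in (-65,-60,-30):
  for z in (.016,.056): 
    X=np.array([.5145,-.2925,z])+ (x+45)/1000*np.array([.976,.218,0]); print(x,z,proj(c,X).round(1))
```

```text
(314, 179) [ 0.5387 -0.2844  0.056 ]
(330, 179) [ 0.5413 -0.296   0.056 ]
(313, 227) [ 0.5011 -0.2917  0.056 ]
(331, 227) [ 0.5041 -0.3055  0.056 ]
-65 0.016 [318. 218.]
-65 0.056 [317.7 235.4]
-60 0.016 [317.9 212.8]
-60 0.056 [317.7 229.5]
-30 0.016 [317.8 180.5]
-30 0.056 [317.6 192.5]
```

View pics/w2c.png

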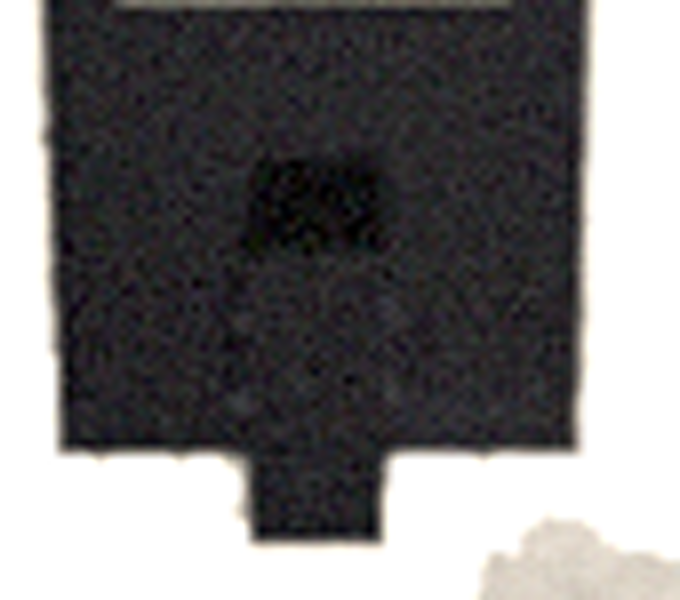

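Call:
jog_arm --pt "2.0 0.46 0.27 0 -0.3 0.3 0.3" --pt "4.0 0.46 0.27 0 -0.3 0.3 0.3" --pt "5.2 0.46 0.27 0 -0.3 0.3 0.3" --pt "5.2 0.46 0.27 0 -0.3 0.3 0.3"

```text
t: 2.75
tool_pos: [0.5186, -0.2949, 0.0284]
orientation: [1.046, 1.298, -1.046]
force: [0.3, 0.2, 0.1]
opening: 0.0653
```

Run:
```python
from h import *
rel([0.516,-.2936,.024],down(np.radians(12.6)))
```

```text
pos [ 0.5186 -0.2949  0.0284] rel cm [ 0.43 -0.22 -0.19] deg [-0.09  0.25 -0.23] t 2.75 F [0.27 0.19 0.11]
```

Call:
jog_arm --pt "0.4 -0.2 -0.2 0 0.2 -0.2 0.3" --pt "0.4 -0.2 -0.2 0 0.2 -0.2 0.6" --pt "0.4 -0.2 -0.2 0 0.2 -0.2 1" --pt "0.4 -0.2 -0.2 0 0.2 -0.2 1" --pt "0.4 -0.2 -0.2 0 0.2 -0.2 1" --squeeze 15

```text
t: 3.38
tool_pos: [0.5163, -0.2936, 0.0246]
orientation: [1.047, 1.303, -1.047]
force: [-0.1, -0.3, 0.7]
opening: 0.0296
```

Call:
jog_arm --pt "0 0 0 0 0 0 1" --pt "0 0 0 0 0 0 1"

```text
t: 3.62
tool_pos: [0.5164, -0.2936, 0.0246]
orientation: [1.047, 1.303, -1.047]
force: [-0.5, -0.0, 0.4]
opening: 0.0097
```

Run:
```python
from h import *
rel([0.516,-.2936,.024],down(np.radians(12.6)))
s=robot.read_state(); R=Rn.from_rotvec(s["orientation"]); print(R.as_matrix().round(4), s["opening"],s["wrist_torque"])
```

```text
pos [ 0.5164 -0.2936  0.0246] rel cm [ 0.06 -0.04 -0.  ] deg [-0.09  0.07 -0.05] t 3.62 F [-0.52 -0.04  0.43]
[[ 1.100e-03  9.763e-01  2.165e-01]
 [-1.000e-03  2.165e-01 -9.763e-01]
 [-1.000e+00  8.000e-04  1.200e-03]] 0.009692567689011005 [ 0.03549583  0.03021693 -0.00752273]
```

The opening reads 9.7 mm, less than the 14 mm fin, so the grasp is suspect. I'll look before lifting.

Call:
jog_arm --pt "0 0 0 0 0 0 1" --pt "0 0 0 0 0 0 1"

```text
t: 3.88
tool_pos: [0.5164, -0.2936, 0.0246]
orientation: [1.047, 1.303, -1.047]
force: [-0.3, -0.4, -0.6]
opening: 0.0007
```

Run:
```python
from h import *
c=optics.read_camera("wrist"); cv2.imwrite("pics/w3.png",c["frame"][:,:,::-1])
print(robot.read_state()["opening"])
```

```text
0.0003582794903325573
```

View pics/w3.png

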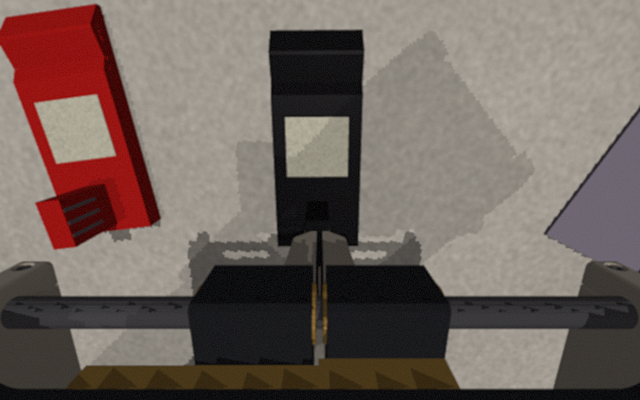

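Run:
```python
from h import *
s=robot.read_state(); R=Rn.from_rotvec(s["orientation"])
c=optics.read_camera("wrist"); t=optics.read_camera("top"); sc=optics.read_camera("scene")
for d in (0,-.019,-.06):
  X=s["tool_pos"]+R.apply([d,0,0]); print(d,X,proj(c,X),proj(t,X),proj(sc,X))
f2=dict(c); f2["frame"]=np.clip(c["frame"].astype(float)*2.2,0,255).astype(np.uint8)
crop(f2,260,180,380,260,6,"pics/w3c.png")
crop(t,390,150,490,250,6,"pics/t3c.png");crop(sc,190,140,280,230,6,"pics/s3c.png")
```

```text
0 [ 0.51632409 -0.29355752  0.02457629] [317.67680331 224.49846713] [433.48788551 216.13371573] [235.29693656 184.38577772]
-0.019 [ 0.51630506 -0.2935394   0.04357628] [317.58126887 235.21312502] [435.06955391 215.97081465] [234.52946604 180.37748543]
-0.06 [ 0.51626399 -0.29350029  0.08457624] [317.29955451 266.80877731] [438.6413405  215.60294494] [232.82051326 171.45208435]
```

View pics/w3c.png

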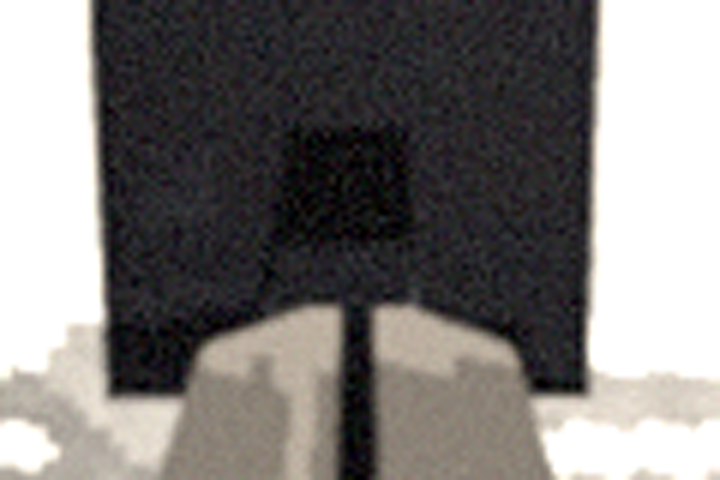

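View pics/t3c.png

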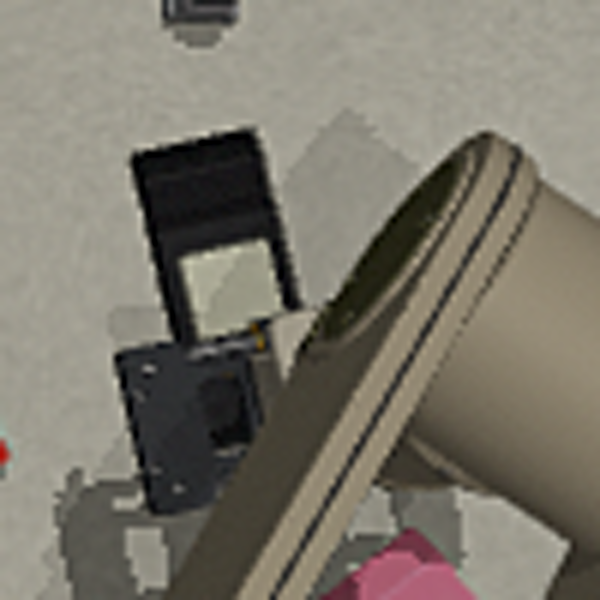

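View pics/s3c.png

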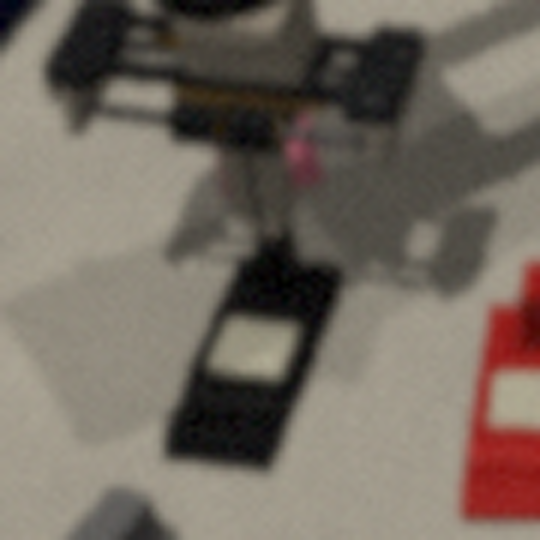

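Run:
```python
from h import *
c=optics.read_camera("wrist"); sc=optics.read_camera("scene")
for x in (-65,-60,-30):
  for z in (.016,.056): 
    X=np.array([.516,-.2936,z])+ (x+45)/1000*np.array([.976,.218,0]); print(x,z,proj(c,X).round(1), ((proj(sc,X)-[190,140])*6).round(0))
print(-np.array(c["R"]).T@c["t"])
```

```text
-65 0.016 [317.7 246. ] [284. 253.]
-65 0.056 [317.6 273.6] [275. 202.]
-60 0.016 [317.7 239.8] [282. 259.]
-60 0.056 [317.6 266.3] [272. 208.]
-30 0.016 [317.6 200.8] [266. 295.]
-30 0.056 [317.4 220.3] [256. 244.]
[ 0.59187273 -0.27731643  0.22601573]
```

Run:
```python
from h import *
s=robot.read_state(); R=Rn.from_rotvec(s["orientation"])
c=optics.read_camera("wrist")
for op in (0,.0653,.093):
  for sg in (-1,1):
    print(op,[(dx,proj(c,s["tool_pos"]+R.apply([dx,.0075,sg*op/2])).round(0)) for dx in (0,-.019,-.032,-.045)])
```

```text
0 [(0, array([318., 214.])), (-0.019, array([318., 224.])), (-0.032, array([318., 232.])), (-0.045, array([317., 241.]))]
0 [(0, array([318., 214.])), (-0.019, array([318., 224.])), (-0.032, array([318., 232.])), (-0.045, array([317., 241.]))]
0.0653 [(0, array([270., 214.])), (-0.019, array([266., 224.])), (-0.032, array([262., 232.])), (-0.045, array([258., 241.]))]
0.0653 [(0, array([365., 214.])), (-0.019, array([369., 224.])), (-0.032, array([373., 232.])), (-0.045, array([377., 241.]))]
0.093 [(0, array([250., 214.])), (-0.019, array([244., 224.])), (-0.032, array([239., 232.])), (-0.045, array([233., 241.]))]
0.093 [(0, array([385., 214.])), (-0.019, array([391., 224.])), (-0.032, array([396., 232.])), (-0.045, array([402., 241.]))]
```

The wrist picture shows the shut fingertips at (320,230), in front of the fin's top. All three finger images fit only if the real tips are about 32 mm behind (above) the reported TCP. That is why the jaws closed over the fin. I'll open, then lower in steps with force checks.

Call:
jog_arm --pt "-0.5 0 0 0 0 0 0.4" --pt "-0.5 0 0 0 0 0 0.4" --pt "-0.5 0 0 0 0 0 0.4" --pt "-0.5 0 0 0 0 0 0.4" --pt "-0.5 0 0 0 0 0 0.4"

```text
t: 4.85
tool_pos: [0.5163, -0.2935, 0.0295]
orientation: [1.047, 1.303, -1.047]
force: [-0.6, 0.3, 0.2]
opening: 0.0458
```

Call:
jog_arm --pt "0 0 0 0 0 0 0.4" --pt "0.5 0 0 0 0 0 0.4" --pt "1.0 0 0 0 0 0 0.4" --pt "1.5 0 0 0 0 0 0.4" --pt "1.5 0 0 0 0 0 0.4"

```text
t: 5.48
tool_pos: [0.5157, -0.2932, 0.0136]
orientation: [1.047, 1.305, -1.047]
force: [-0.2, -0.2, -0.1]
opening: 0.0557
```

Run:
```python
from h import *
rel([0.516,-.2936,-.006],down(np.radians(12.6)))
c=optics.read_camera("wrist"); crop(c,220,160,420,300,4,"pics/w4.png"); print(robot.read_state()["opening"])
```

```text
pos [ 0.5157 -0.2932  0.0136] rel cm [1.96 0.02 0.05] deg [-0.09  0.    0.02] t 5.47 F [-0.16 -0.19 -0.12]
0.05567322148691667
```

View pics/w4.png

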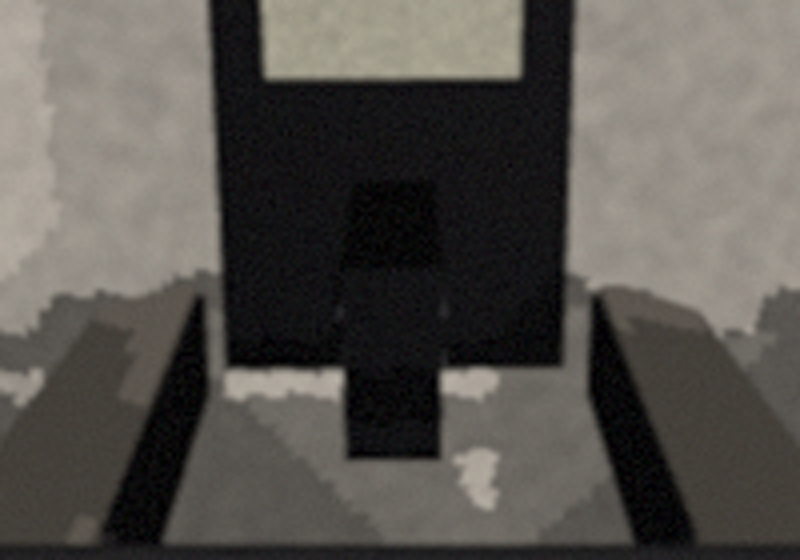

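Call:
jog_arm --pt "0.6 0 0 0 0 0 0.4" --pt "1.2 0 0 0 0 0 0.4" --pt "1.9 0 0 0 0 0 0.4" --pt "1.9 0 0 0 0 0 0.4" --pt "1.9 0 0 0 0 0 0.6"

```text
t: 6.15
tool_pos: [0.516, -0.2933, -0.005]
orientation: [1.047, 1.304, -1.047]
force: [-0.1, -0.8, -0.0]
opening: 0.05
```

Call:
jog_arm --pt "0 0 0 0 0 0 0.8" --pt "0 0 0 0 0 0 1" --pt "0 0 0 0 0 0 1" --pt "0 0 0 0 0 0 1" --pt "0 0 0 0 0 0 1"

```text
t: 6.78
tool_pos: [0.516, -0.2933, -0.0049]
orientation: [1.047, 1.304, -1.047]
force: [-0.8, 0.4, 1.4]
opening: 0.0138
```

Run:
```python
from h import *
rel([0.516,-.2936,-.006],down(np.radians(12.6)))
c=optics.read_camera("wrist"); crop(c,220,160,420,300,4,"pics/w5.png"); print(robot.read_state()["opening"])
```

```text
pos [ 0.516  -0.2933 -0.0049] rel cm [ 0.11 -0.01  0.03] deg [-0.09  0.02 -0.01] t 6.78 F [-0.79  0.37  1.4 ]
0.013844202303063956
```

View pics/w5.png

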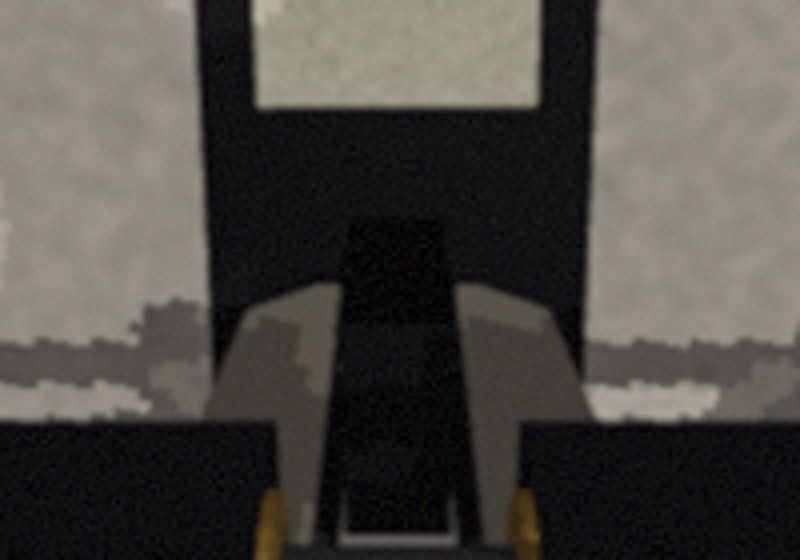

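The jaws hold the fin at 13.8 mm. Lifting now, then carrying.

Call:
jog_arm --pt "-2 0 0 0 0 0 1" --pt "-5 0 0 0 0 0 1" --pt "-8.5 0 0 0 0 0 1" --pt "-12.5 0 0 0 0 0 1" --pt "-15 0 0 0 0 0 1"

```text
t: 7.45
tool_pos: [0.5169, -0.2939, 0.1491]
orientation: [1.046, 1.3, -1.046]
force: [0.1, -0.7, -1.9]
opening: 0.0139
```

Run:
```python
from h import *
R=down(np.radians(-16.6)); rel([0.44,.157,.15],R); print(robot.read_state()["opening"],robot.read_state()["wrist_torque"])
c=optics.read_camera("wrist"); crop(c,160,0,500,330,2,"pics/w6.png")
```

```text
pos [ 0.5169 -0.2939  0.1491] rel cm [ -0.23   2.25 -45.69] deg [29.11  0.14 -0.2 ] t 7.45 F [ 0.14 -0.68 -1.89]
0.01394519290577709 [ 0.03687393 -0.03190612  0.04102931]
```

View pics/w6.png

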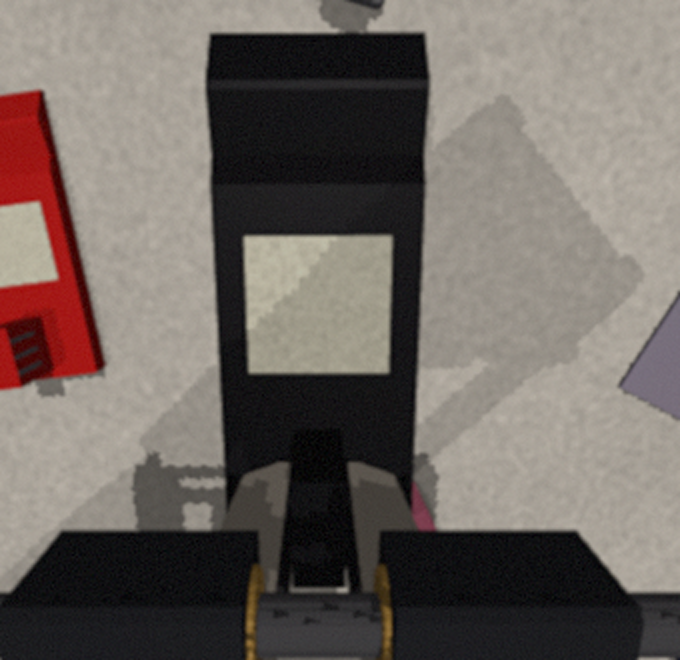

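Call:
jog_arm --pt "-1 0.2 -3.5 3 0 0 1" --pt "-2 0.5 -8.5 6 0 0 1" --pt "-2 0.7 -13.5 9 0 0 1" --pt "-2 1 -18.5 12 0 0 1" --pt "-2 1.2 -23.5 15 0 0 1"

```text
t: 8.12
tool_pos: [0.4784, -0.0613, 0.1714]
orientation: [1.243, 1.178, -1.239]
force: [-0.2, -0.4, -2.0]
opening: 0.0138
```

Run:
```python
from h import *
R=down(np.radians(-16.6)); rel([0.44,.157,.17],R)
```

```text
pos [ 0.4784 -0.0613  0.1714] rel cm [  0.    -4.83 -21.63] deg [13.99  0.21 -0.47] t 8.12 F [-0.24 -0.44 -1.98]
```

Call:
jog_arm --pt "0 -1 -5 3 0 0 1" --pt "0 -2.2 -10 6 0 0 1" --pt "0 -3.4 -15 9 0 0 1" --pt "0 -4.4 -19.5 12 0 0 1" --pt "0 -4.8 -21.6 14 0.2 -0.4 1"

```text
t: 8.75
tool_pos: [0.4394, 0.159, 0.1703]
orientation: [1.42, 1.058, -1.417]
force: [-0.0, -0.3, -0.9]
opening: 0.0136
```

Call:
jog_arm --pt "0 0 0 0 0 0 1" --pt "0 0 0 0 0 0 1"

```text
t: 9.0
tool_pos: [0.4394, 0.1584, 0.1704]
orientation: [1.419, 1.058, -1.417]
force: [-0.2, 0.4, -2.3]
opening: 0.0136
```

Run:
```python
from h import *
R=down(np.radians(-16.6)); rel([0.44,.157,.17],R)
c=optics.read_camera("wrist"); cv2.imwrite("pics/w7.png",c["frame"][:,:,::-1])
t=optics.read_camera("top"); crop(t,240,115,340,250,4,"pics/t7.png")
```

```text
pos [0.4394 0.1584 0.1704] rel cm [0.04 0.1  0.12] deg [ 0.1  -0.01 -0.09] t 9.0 F [-0.15  0.37 -2.35]
```

View pics/w7.png

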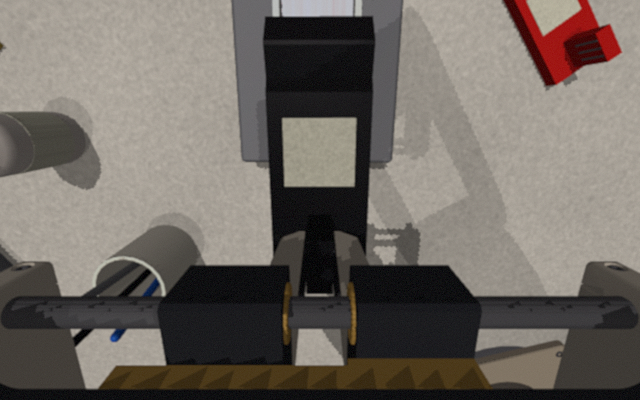

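Run:
```python
from h import *
c=optics.read_camera("wrist"); t=optics.read_camera("top")
for p in [(242,160),(392,162),(233,5),(402,5),(273,3),(360,3)]: print(p,ray(c,p,.05).round(4))
for p in [(190,258)]: print("mug",ray(t,p,.09))
O=np.array([.6259,.1018,.05]);a=np.radians(-16.6);ex=np.array([np.cos(a),np.sin(a),0]);ey=np.array([-ex[1],ex[0],0])
for x,y in [(-170,80),(-170,-80),(-170,0)]: print(x,y,proj(c,O+ex*x/1e3+ey*y/1e3).round(1),(O+ex*x/1e3+ey*y/1e3).round(4))
crop(c,225,0,410,170,4,"pics/w7c.png")
crop(t,240,115,340,250,4,"pics/t7.png")
```

```text
(242, 160) [0.488  0.2272 0.05  ]
(392, 162) [0.441  0.0767 0.05  ]
(233, 5) [0.6251 0.1848 0.05  ]
(402, 5) [0.5807 0.0354 0.05  ]
(273, 3) [0.6162 0.1489 0.05  ]
(360, 3) [0.5933 0.0721 0.05  ]
mug [0.40057085 0.37549728 0.09      ]
-170 80 [242.9 161.9] [0.4858 0.227  0.05  ]
-170 -80 [395.  161.9] [0.4401 0.0737 0.05  ]
-170 0 [319.  161.9] [0.463  0.1504 0.05  ]
```

View pics/w7c.png

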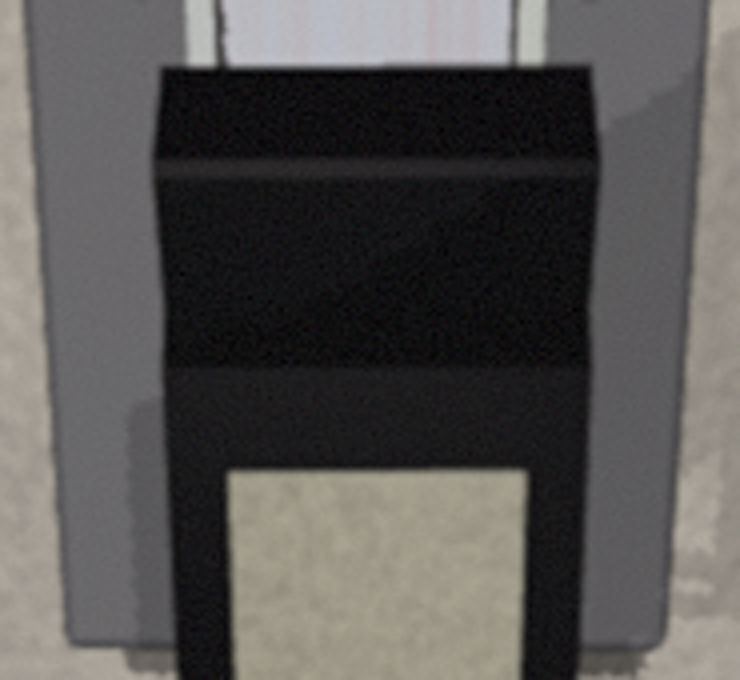

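View pics/t7.png

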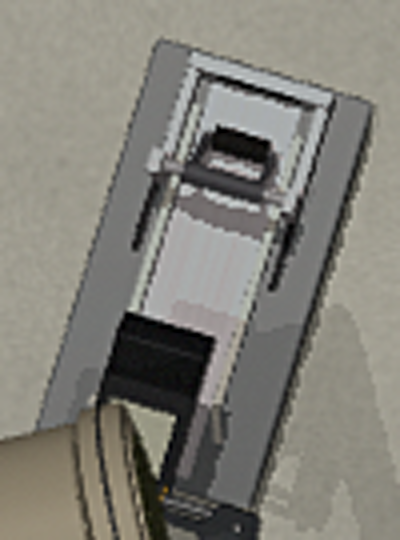

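Run:
```python
from h import *
c=optics.read_camera("wrist")
O=np.array([.6259,.1018,.05]);a=np.radians(-16.7);ex=np.array([np.cos(a),np.sin(a),0]);ey=np.array([-ex[1],ex[0],0])
def loc(X): d=X-O; return (np.array([d@ex,d@ey])*1e3).round(1)
g=c["frame"].astype(int)
for r in (2,6,10,14): print(r,g[r,262:290].sum(1)//3, g[r,346:370].sum(1)//3)
for p in [(271.3,8),(280,8),(353,8),(362,8)]: print(p,loc(ray(c,p,.06)),loc(ray(c,p,.05)))
for p in [(265.5,17),(372.5,17)]: print("nose",loc(ray(c,p,.1753+.004)))
for p in [(270,155),(369.5,155)]: print("mid",loc(ray(c,p,.1753+.016)))
s=robot.read_state(); print("tcp",loc(s["tool_pos"]))
```

```text
2 [104 106 106 107 106 105 105 103 112 153 181 187 186 186 187 170 127  79
 120 173 186 190 185 185 184 187 186 186] [187 188 189 188 189 184 151 101 132 176 186 184 186 186 175 140 103 100
 104 102 104 104 104 106]
6 [104 106 104 106 104 104 104 103 110 140 174 184 185 188 188 184 147  80
  82 143 181 190 189 185 184 186 186 186] [188 189 187 189 191 185 151 106 140 182 187 185 185 182 170 138 108 104
 102 101 105 105 102 103]
10 [104 106 106 105 104 106 106 104 106 134 166 186 188 186 187 184 147  88
 110 164 190 191 188 187 187 188 186 185] [188 190 188 190 190 176 132 102 143 182 185 184 185 184 163 129 106 102
 103 104 104 104 105 102]
14 [106 105 108 108 106 108 107 105 108 130 168 188 187 190 193 188 157  94
  78 125 169 192 191 190 191 191 189 191] [188 190 187 188 188 173 135 109 147 180 187 186 186 181 163 125 105 102
 104 106 103 104 103 105]
(271.3, 8) [-29.7  42.7] [-26.9  44. ]
(280, 8) [-29.7  34.9] [-26.9  36. ]
(353, 8) [-29.6 -30.5] [-26.8 -31.5]
(362, 8) [-29.6 -38.5] [-26.8 -39.8]
nose [-67.6  29.7]
nose [-67.5 -29.9]
mid [-142.8   28.5]
mid [-142.7  -29.8]
tcp [-194.6    0.4]
```

The fit is consistent. The printer edges measured in the wrist view match the top-view pose to within 2.5 mm. The rails put the channel's centre line about 1.8 mm further along +y, and the held cassette measures 59.6 mm wide, as it should.

```bash
cat >> h.py <<'E'
O=np.array([.6264,.1035,.05]);A=np.radians(-16.7);ex=np.array([np.cos(A),np.sin(A),0]);ey=np.array([-ex[1],ex[0],0])
def loc(X): d=X-O; return (np.array([d@ex,d@ey,d[2]])*1e3).round(1)
def P(x,y,z): return O+ex*x/1e3+ey*y/1e3+np.array([0,0,z/1e3])
E
python3 - <<'E'
from h import *
rel(P(-150,0,15),down(A))
E
```

```text
pos [0.4396 0.1582 0.1703] rel cm [10.54  4.45 -0.12] deg [ 0.09 -0.02 -0.08] t 9.25 F [-0.75 -0.24 -1.28]
```

Call:
jog_arm --pt "3 1.5 -0.12 0 0 0 1" --pt "6 3 -0.12 0 0 0 1" --pt "9 4.4 -0.12 0 0 0 1" --pt "10.5 4.4 -0.12 0 0 0 1" --pt "10.5 4.4 -0.12 0 0 0 1"

```text
t: 9.88
tool_pos: [0.4809, 0.1463, 0.0642]
orientation: [1.419, 1.058, -1.421]
force: [0.3, -1.4, -1.8]
opening: 0.0137
```

Run:
```python
from h import *
rel(P(-150,0,0),down(A))
c=optics.read_camera("wrist"); cv2.imwrite("pics/w8.png",c["frame"][:,:,::-1]);crop(c,225,0,410,170,4,"pics/w8c.png")
t=optics.read_camera("top"); crop(t,240,115,340,250,4,"pics/t8.png")
```

```text
pos [0.4809 0.1463 0.0642] rel cm [ 1.42  0.17 -0.08] deg [0.06 0.05 0.07] t 9.88 F [ 0.26 -1.39 -1.83]
```

View pics/w8.png

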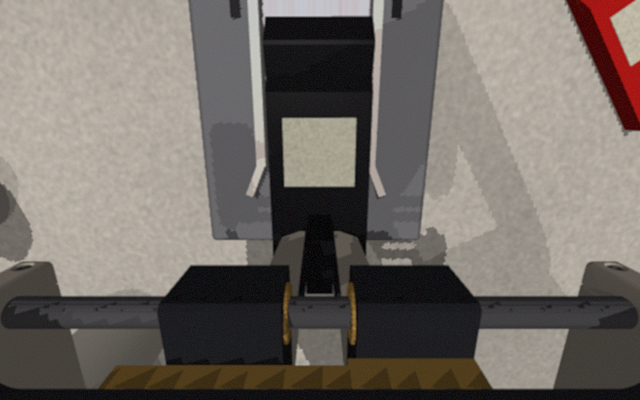

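View pics/t8.png

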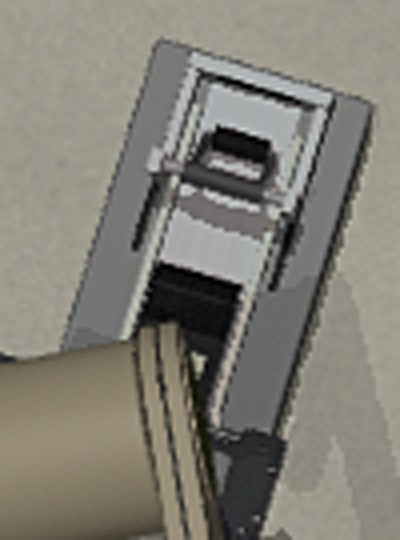

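View pics/w8c.png

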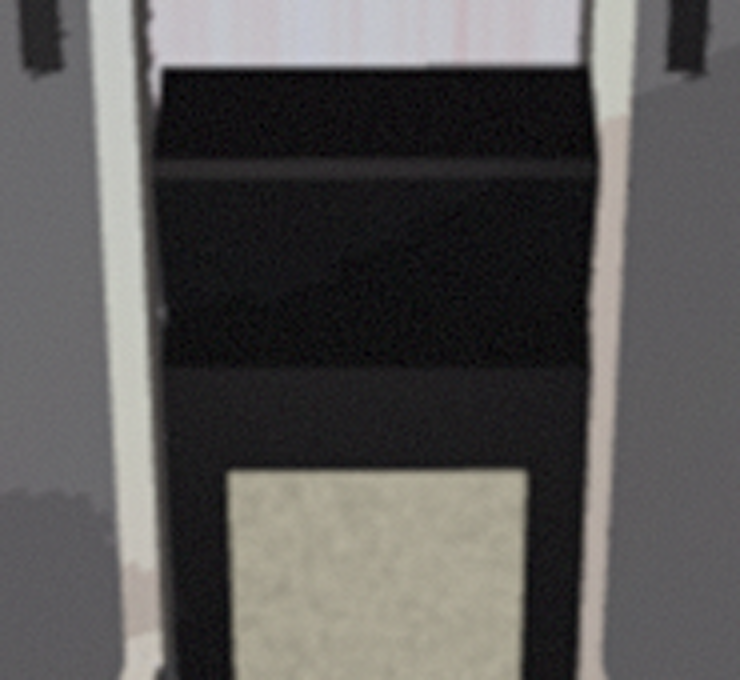

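Run:
```python
from h import *
c=optics.read_camera("wrist");z0=robot.read_state()["tool_pos"][2]+.0049
q=lambda u,v:(225+u/4,v/4)
for n,p,z in [("Lout0",(90,5),.06),("Rout0",(638,5),.06),("Lin0",(131,5),.06),("Rin0",(592,5),.06),("Lout",(121,600),.06),("Rout",(606,600),.06),("Lin",(156,540),.06),
 ("noseL",(163,68),z0+.004),("noseR",(588,68),z0+.004),("rL",(155,165),z0+.016),("rR",(599,165),z0+.016),("tL",(173,600),z0+.016),("tR",(580,600),z0+.016)]: print(n,loc(ray(c,q(*p),z)))
rel(P(-150,0,0),down(A))
```

```text
Lout0 [-10.9  42.3  10. ]
Rout0 [-10.8 -39.1  10. ]
Lin0 [-10.9  36.2  10. ]
Rin0 [-10.8 -32.3  10. ]
Lout [-98.9  42.5  10. ]
Rout [-98.8 -39.   10. ]
Lin [-89.   36.2  10. ]
noseL [-23.3  29.4  25.8]
noseR [-23.2 -29.7  25.8]
rL [-37.9  29.1  37.8]
rR [-37.8 -29.9  37.8]
tL [-95.5  29.2  37.8]
tR [-95.4 -30.   37.8]
pos [0.483  0.147  0.0669] rel cm [ 1.69 -0.02  0.05] deg [ 0.1  -0.08 -0.18] t 10.03 F [-0.49 -1.27 -1.7 ]
```

The channel is 68.5 mm wide with its centre at y=+1.9 mm. The cassette is at -0.2 mm with matching yaw, so I'll shift 2.1 mm left (tool -z) while lowering.

Call:
jog_arm --pt "0 0 -0.21 0 0 0 1" --pt "0.6 0 -0.21 0 0 0 1" --pt "1.2 0 -0.21 0 0 0 1" --pt "1.7 0 -0.21 0 0 0 1" --pt "1.7 0 -0.21 0 0 0 1"

```text
t: 10.65
tool_pos: [0.4829, 0.1489, 0.0489]
orientation: [1.421, 1.057, -1.418]
force: [-0.3, -0.3, -1.8]
opening: 0.0138
```

Call:
jog_arm --pt "0 0 0 0 0 0 1" --pt "0 0 0 0 0 0 1"

```text
t: 10.9
tool_pos: [0.483, 0.1489, 0.0491]
orientation: [1.421, 1.057, -1.418]
force: [0.1, 1.0, -2.0]
opening: 0.014
```

```bash
sed -i 's/^O=.*;A=/O=np.array([.6269,.1053,.05]);A=/' h.py
python3 - <<'E'
from h import *
rel(P(-150,0,0),down(A)); print(loc(robot.read_state()["tool_pos"]))
c=optics.read_camera("wrist"); crop(c,225,0,410,170,4,"pics/w9c.png")
E
```

```text
pos [0.483  0.1489 0.0491] rel cm [-0.09  0.04  0.04] deg [ 0.1  -0.04 -0.11] t 10.9 F [ 0.06  0.99 -2.  ]
[-150.4    0.4   -0.9]
```

View pics/w9c.png

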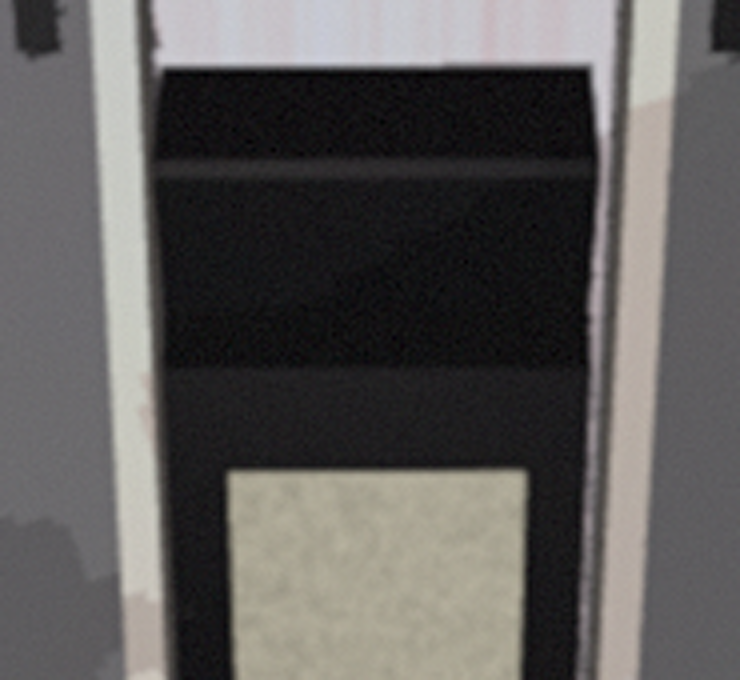

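Run:
```python
from h import *
c=optics.read_camera("wrist");z0=robot.read_state()["tool_pos"][2]+.0049
q=lambda u,v:(225+u/4,v/4)
for n,p,z in [("Lout0",(90,5),.06),("Rout0",(680,5),.06),("Lin0",(134,5),.06),("Rin0",(634,5),.06),("Lout",(120,600),.06),("Rout",(643,600),.06),("Lin",(158,560),.06),("Rin",(605,560),.06),
 ("noseL",(163,68),z0+.004),("noseR",(588,68),z0+.004),("rL",(155,165),z0+.016),("rR",(597,165),z0+.016),("tL",(173,600),z0+.016),("tR",(580,600),z0+.016)]: print(n,loc(ray(c,q(*p),z)))
```

```text
Lout0 [-16.2  38.9  10. ]
Rout0 [-16.1 -41.4  10. ]
Lin0 [-16.2  33.   10. ]
Rin0 [-16.1 -35.1  10. ]
Lout [-96.9  39.3  10. ]
Rout [-96.7 -41.3  10. ]
Lin [-90.8  33.2  10. ]
Rin [-90.6 -35.1  10. ]
noseL [-23.3  29.7   8. ]
noseR [-23.2 -29.5   8. ]
rL [-37.9  29.4  20. ]
rR [-37.8 -29.5  20. ]
tL [-95.6  29.5  20. ]
tR [-95.5 -29.9  20. ]
```

Call:
jog_arm --pt "0.1 0 0.1 0 0 0 1" --pt "0.3 0 0.1 0 0 0 1" --pt "0.3 0 0.1 0 0 0 1"

```text
t: 11.38
tool_pos: [0.4826, 0.1479, 0.0459]
orientation: [1.421, 1.057, -1.418]
force: [0.7, 0.4, -2.1]
opening: 0.0138
```

Call:
jog_arm --pt "0.1 0 0 0 0 0 1" --pt "0.1 0 0 0 0 0 1"

```text
t: 11.62
tool_pos: [0.4828, 0.148, 0.0451]
orientation: [1.421, 1.057, -1.418]
force: [-1.0, -0.5, 0.2]
opening: 0.0139
```

```bash
sed -i 's/^O=.*;A=/O=np.array([.6266,.1043,.05]);A=/' h.py
python3 - <<'E'
from h import *
rel(P(-150,0,-4.9),down(A)); print(loc(robot.read_state()["tool_pos"]),robot.read_state()["wrist_torque"])
E
```

```text
pos [0.4828 0.148  0.0451] rel cm [0.   0.03 0.05] deg [ 0.09 -0.05 -0.12] t 11.62 F [-1.03 -0.51  0.2 ]
[-150.3    0.5   -4.9] [0.07927438 0.15119043 0.01704246]
```

Contact: the z force went from -2 to about 0, at the height I expected. I'll open briefly so it lies freely, check, then regrip.

Call:
jog_arm --pt "0 0 0 0 0 0 0.75" --pt "0 0 0 0 0 0 0.75" --pt "0 0 0 0 0 0 0.75" --pt "0 0 0 0 0 0 0.75"

```text
t: 12.12
tool_pos: [0.4828, 0.1479, 0.0451]
orientation: [1.421, 1.057, -1.417]
force: [0.2, 1.0, 0.3]
opening: 0.023
```

Run:
```python
from h import *
s=robot.read_state(); print(s["opening"],s["force"],s["tool_pos"])
c=optics.read_camera("wrist"); cv2.imwrite("pics/w10.png",c["frame"][:,:,::-1])
sc=optics.read_camera("scene"); crop(sc,270,160,410,300,5,"pics/s10.png")
```

```text
0.02295840654651633 [0.18974248 0.95565223 0.26915212] [0.48282344 0.14794118 0.04510849]
```

View pics/w10.png

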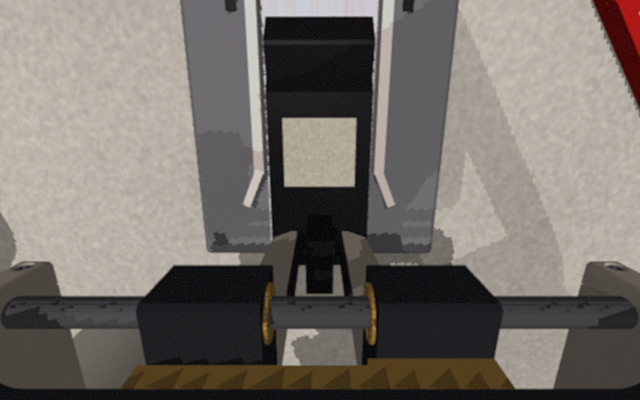

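View pics/s10.png

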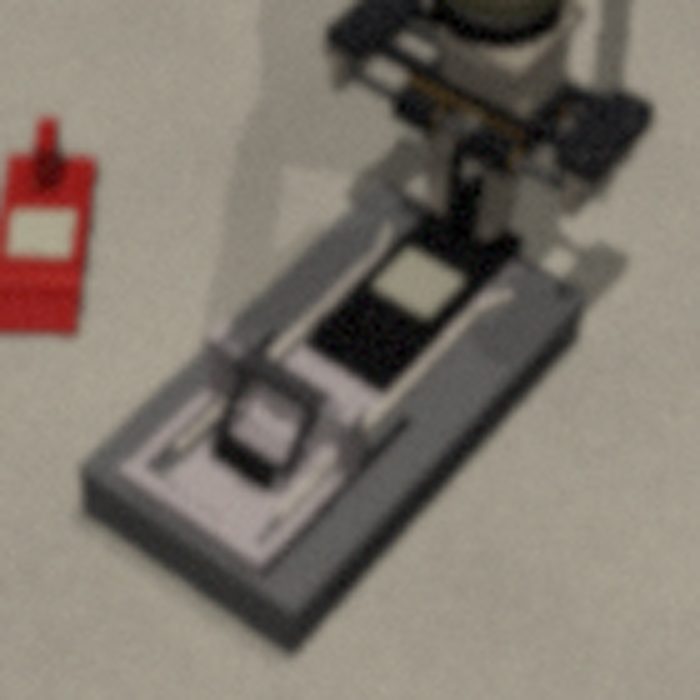

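The wrist view shows the cassette flat between the rails, with body sides at columns 265 and 373 and rail inner edges at about 260 and 379. The scene view agrees. I'll estimate the bridge position, regrip and push.

Run:
```python
from h import *
t=optics.read_camera("top")
for p in [(278.75,155),(312,167)]: print(loc(ray(t,p,.105)))
# stop top far bar
for p in [(192,60),(330,100)]: print(loc(ray(t,(240+p[0]/4,115+p[1]/4),.064)))
```

```text
[38.7 47.1 55. ]
[ 33.5 -47.8  55. ]
[118.   48.6  14. ]
[118.9 -51.4  14. ]
```

Call:
jog_arm --pt "0 0 0 0 0 0 0.9" --pt "0 0 0 0 0 0 1" --pt "0 0 0 0 0 0 1" --pt "0 0 0 0 0 0 1" --squeeze 14

```text
t: 12.78
tool_pos: [0.4828, 0.148, 0.0451]
orientation: [1.421, 1.057, -1.417]
force: [-0.5, 0.6, -0.3]
opening: 0.0138
```

Call:
jog_arm --pt "0 0.7 0 0 0 0 1" --pt "0 1.5 0 0 0 0 1" --pt "0 2.3 0 0 0 0 1" --pt "0 3.1 0 0 0 0 1" --pt "0 3.1 0 0 0 0 1"

```text
t: 13.4
tool_pos: [0.5134, 0.1387, 0.0451]
orientation: [1.421, 1.056, -1.417]
force: [-0.0, 0.1, -1.7]
opening: 0.014
```

```bash
cat > st.py <<'E'
from h import *
s=robot.read_state(); F=s["force"]; print("loc",loc(s["tool_pos"]),"F along/lat/z",(F@ex).round(2),(F@ey).round(2),F[2].round(2),"T",s["wrist_torque"].round(2),"op",round(s["opening"],4),"t",s["t"])
R=down(A); rel(P(loc(s["tool_pos"])[0],0.5,-4.9),R)
E
python3 st.py
```

```text
loc [-118.3    0.4   -4.9] F along/lat/z -0.07 0.07 -1.72 T [-0.01  0.01  0.01] op 0.014 t 13.4
pos [0.5134 0.1387 0.0451] rel cm [ 0.    0.   -0.01] deg [ 0.06 -0.05 -0.16] t 13.4 F [-0.05  0.09 -1.72]
```

Call:
jog_arm --pt "0 0.7 0 0 0 0 1" --pt "0 1.5 0 0 0 0 1" --pt "0 2.3 0 0 0 0 1" --pt "0 3.1 0 0 0 0 1" --pt "0 3.6 0 0 0 0 1"

```text
t: 14.02
tool_pos: [0.5484, 0.1282, 0.0451]
orientation: [1.422, 1.056, -1.418]
force: [-1.8, 0.3, 1.0]
opening: 0.0138
```

```bash
python3 st.py; python3 -c "
from h import *
t=optics.read_camera('top'); crop(t,240,115,340,250,4,'pics/t11.png')"
```

```text
loc [-81.8   0.4  -4.9] F along/lat/z -1.79 -0.24 1.01 T [ 0.12  0.37 -0.02] op 0.0138 t 14.025
pos [0.5484 0.1282 0.0451] rel cm [-0.   -0.   -0.01] deg [ 0.05 -0.04 -0.15] t 14.03 F [-1.78  0.28  1.01]
```

View pics/t11.png

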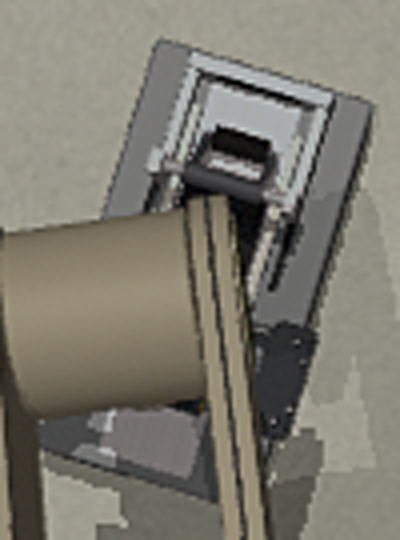

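Call:
jog_arm --pt "0 0.3 0 0 0 0 1" --pt "0 0.6 0 0 0 0 1" --pt "0 0.9 0 0 0 0 1" --pt "0 0.9 0 0 0 0 1"

```text
t: 14.58
tool_pos: [0.5576, 0.1253, 0.0452]
orientation: [1.422, 1.055, -1.417]
force: [1.2, 0.3, -1.4]
opening: 0.0139
```

```bash
python3 st.py
```

```text
loc [-72.2   0.3  -4.8] F along/lat/z 1.08 0.63 -1.4 T [ 0.07 -0.02 -0.04] op 0.0139 t 14.575
pos [0.5576 0.1253 0.0452] rel cm [ 0.01 -0.   -0.02] deg [ 0.04 -0.05 -0.18] t 14.57 F [ 1.21  0.29 -1.4 ]
```

Call:
jog_arm --pt "0 0.4 0 0 0 0 1" --pt "0 0.8 0 0 0 0 1" --pt "0 1.2 0 0 0 0 1" --pt "0 1.2 0 0 0 0 1"

```text
t: 15.08
tool_pos: [0.569, 0.1219, 0.0451]
orientation: [1.422, 1.056, -1.418]
force: [-2.2, 0.2, 0.1]
opening: 0.014
```

```bash
python3 st.py
```

```text
loc [-60.2   0.3  -4.9] F along/lat/z -2.13 -0.45 0.07 T [0.09 0.44 0.  ] op 0.014 t 15.075
pos [0.569  0.1219 0.0451] rel cm [-0.    0.   -0.02] deg [ 0.04 -0.04 -0.15] t 15.07 F [-2.17  0.18  0.07]
```

Call:
jog_arm --pt "0 0.2 0 0 0 0 1" --pt "0 0.4 0 0 0 0 1" --pt "0 0.4 0 0 0 0 1"

```text
t: 15.45
tool_pos: [0.5727, 0.1209, 0.0451]
orientation: [1.421, 1.056, -1.418]
force: [-3.3, 1.4, 1.4]
opening: 0.0138
```

```bash
python3 st.py
```

```text
loc [-56.4   0.4  -4.9] F along/lat/z -3.56 0.37 1.37 T [ 0.17  0.67 -0.  ] op 0.0138 t 15.45
pos [0.5727 0.1209 0.0451] rel cm [-0.    0.   -0.01] deg [ 0.04 -0.04 -0.13] t 15.45 F [-3.3   1.38  1.37]
```

Call:
jog_arm --pt "0 0.2 0 0 0 0 1" --pt "0 0.4 0 0 0 0 1" --pt "0 0.4 0 0 0 0 1"

```text
t: 15.82
tool_pos: [0.5764, 0.1198, 0.0451]
orientation: [1.421, 1.056, -1.418]
force: [-3.2, 1.6, 0.8]
opening: 0.0139
```

```bash
python3 st.py;  python3 -c "
from h import *
t=optics.read_camera('top'); crop(t,240,115,340,250,4,'pics/t12.png')
t=optics.read_camera('scene'); crop(t,280,200,390,290,6,'pics/s12.png')"
```

```text
loc [-52.5   0.4  -4.9] F along/lat/z -3.52 0.58 0.85 T [0.26 0.7  0.01] op 0.0139 t 15.825
pos [0.5764 0.1198 0.0451] rel cm [ 0.    0.   -0.01] deg [ 0.04 -0.04 -0.11] t 15.82 F [-3.21  1.56  0.85]
```

View pics/t12.png

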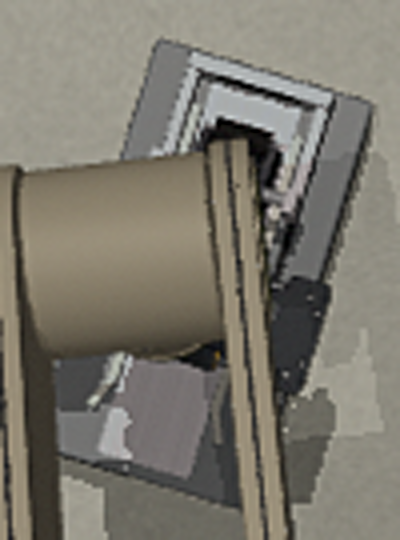

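View pics/s12.png

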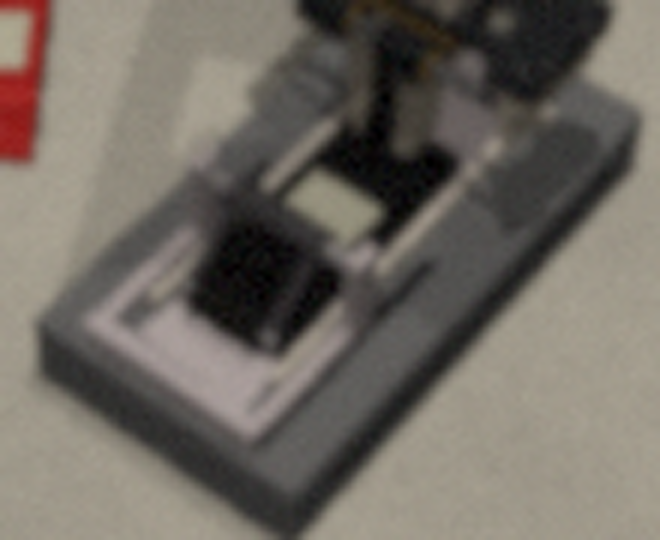

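Call:
jog_arm --pt "0 0.2 0 0 0 0 1" --pt "0 0.4 0 0 0 0 1" --pt "0 0.6 0 0 0 0 1" --pt "0 0.6 0 0 0 0 1"

```text
t: 16.42
tool_pos: [0.5821, 0.1181, 0.0451]
orientation: [1.421, 1.056, -1.418]
force: [-4.8, 1.9, 0.7]
opening: 0.0134
```

```bash
python3 st.py
```

```text
loc [-46.6   0.4  -4.9] F along/lat/z -5.14 0.48 0.67 T [0.23 0.75 0.01] op 0.0134 t 16.425
pos [0.5821 0.1181 0.0451] rel cm [ 0.    0.   -0.01] deg [ 0.04 -0.04 -0.11] t 16.43 F [-4.78  1.94  0.67]
```

Call:
jog_arm --pt "0 0.2 0 0 0 0 1" --pt "0 0.4 0 0 0 0 1" --pt "0 0.6 0 0 0 0 1" --pt "0 0.6 0 0 0 0 1"

```text
t: 16.92
tool_pos: [0.5876, 0.1164, 0.0451]
orientation: [1.421, 1.056, -1.419]
force: [-4.8, 0.8, 1.1]
opening: 0.0136
```

```bash
python3 st.py
```

```text
loc [-40.8   0.4  -4.9] F along/lat/z -4.81 -0.66 1.07 T [ 0.22  0.79 -0.06] op 0.0136 t 16.925
pos [0.5876 0.1164 0.0451] rel cm [-0.    0.   -0.01] deg [ 0.04 -0.03 -0.09] t 16.93 F [-4.8   0.75  1.07]
```

Call:
jog_arm --pt "0 0.2 0 0 0 0 1" --pt "0 0.4 0 0 0 0 1" --pt "0 0.6 0 0 0 0 1" --pt "0 0.6 0 0 0 0 1"

```text
t: 17.42
tool_pos: [0.5932, 0.1148, 0.0451]
orientation: [1.421, 1.057, -1.419]
force: [-5.1, 1.9, 1.1]
opening: 0.0139
```

```bash
python3 st.py
```

```text
loc [-35.    0.4  -4.9] F along/lat/z -5.41 0.35 1.12 T [ 0.25  0.82 -0.07] op 0.0139 t 17.425
pos [0.5932 0.1148 0.0451] rel cm [ 0.    0.   -0.01] deg [ 0.04 -0.03 -0.07] t 17.43 F [-5.08  1.89  1.12]
```

Call:
jog_arm --pt "0 0.2 0 0 0 0 1" --pt "0 0.4 0 0 0 0 1" --pt "0 0.4 0 0 0 0 1"

```text
t: 17.8
tool_pos: [0.5971, 0.1136, 0.0451]
orientation: [1.421, 1.057, -1.419]
force: [-4.1, 0.5, 0.9]
opening: 0.014
```

```bash
python3 st.py
```

```text
loc [-30.9   0.4  -4.9] F along/lat/z -4.09 -0.69 0.85 T [ 0.2   0.57 -0.01] op 0.014 t 17.8
pos [0.5971 0.1136 0.0451] rel cm [ 0.    0.   -0.01] deg [ 0.04 -0.03 -0.08] t 17.8 F [-4.12  0.52  0.85]
```

Call:
jog_arm --pt "0 0.2 0 0 0 0 1" --pt "0 0.3 0 0 0 0 1" --pt "0 0.3 0 0 0 0 1"

```text
t: 18.18
tool_pos: [0.6002, 0.1126, 0.0451]
orientation: [1.421, 1.056, -1.419]
force: [-2.5, 1.1, -0.2]
opening: 0.0138
```

```bash
python3 st.py;  python3 -c "
from h import *
t=optics.read_camera('wrist'); cv2.imwrite('pics/w13.png',t['frame'][:,:,::-1])
t=optics.read_camera('scene'); crop(t,280,200,390,290,6,'pics/s13.png')"
```

```text
loc [-27.7   0.4  -4.9] F along/lat/z -2.7 0.34 -0.23 T [0.21 0.5  0.01] op 0.0138 t 18.175
pos [0.6002 0.1126 0.0451] rel cm [ 0.    0.   -0.01] deg [ 0.04 -0.03 -0.1 ] t 18.18 F [-2.49  1.1  -0.23]
```

View pics/w13.png

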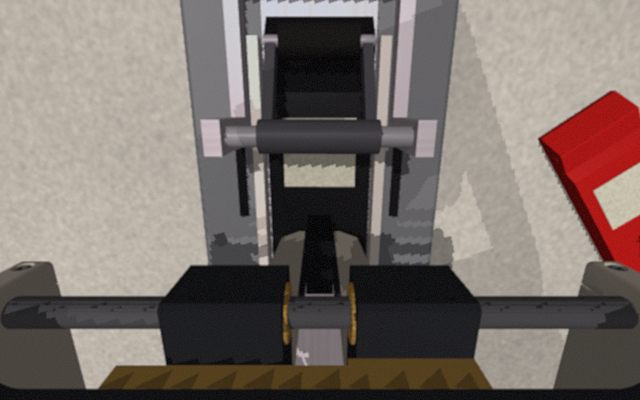

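View pics/s13.png

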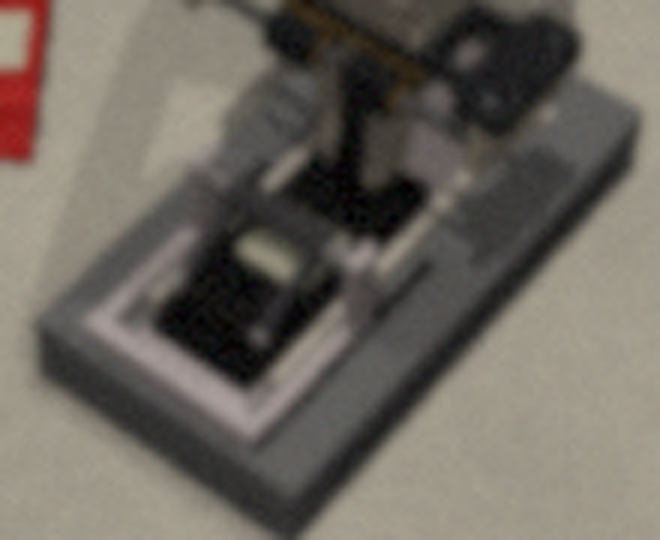

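The wrist view shows no slip (nose row still about 17). The bridge bar is at row 135, and the arm's roller axle ends are at (270,40) and (368,40), over the ridge. The force has eased to 2.7 N.

```bash
python3 -c "
from h import *
c=optics.read_camera('wrist')
for p in [(210,138),(427,138)]: print(loc(ray(c,p,.11)))
for p in [(270,40),(368,40)]: print(loc(ray(c,p,.078)),loc(ray(c,p,.07)))
"
```

```text
[37.7 47.4 60. ]
[ 37.8 -47.4  60. ]
[82.9 24.2 28. ] [84.5 25.3 20. ]
[ 83.  -24.5  28. ] [ 84.6 -25.7  20. ]
```

Call:
jog_arm --pt "0 0.15 0 0 0 0 1" --pt "0 0.3 0 0 0 0 1" --pt "0 0.3 0 0 0 0 1"

```text
t: 18.7
tool_pos: [0.6034, 0.1116, 0.0451]
orientation: [1.421, 1.056, -1.418]
force: [-1.8, 0.5, -1.6]
opening: 0.014
```

```bash
python3 st.py
```

```text
loc [-24.4   0.4  -4.9] F along/lat/z -1.83 -0.0 -1.65 T [ 0.12  0.19 -0.  ] op 0.014 t 18.7
pos [0.6034 0.1116 0.0451] rel cm [-0.   -0.   -0.01] deg [ 0.04 -0.03 -0.13] t 18.7 F [-1.76  0.52 -1.65]
```

Call:
jog_arm --pt "0 0.15 0 0 0 0 1" --pt "0 0.3 0 0 0 0 1" --pt "0 0.3 0 0 0 0 1"

```text
t: 19.08
tool_pos: [0.6065, 0.1107, 0.0451]
orientation: [1.422, 1.055, -1.418]
force: [-1.5, 0.5, -1.3]
opening: 0.0135
```

```bash
python3 st.py
```

```text
loc [-21.1   0.4  -4.9] F along/lat/z -1.57 0.01 -1.3 T [ 0.1   0.27 -0.01] op 0.0135 t 19.075
pos [0.6065 0.1107 0.0451] rel cm [-0.   -0.   -0.01] deg [ 0.03 -0.04 -0.15] t 19.07 F [-1.51  0.46 -1.3 ]
```

Call:
jog_arm --pt "0 0.15 0 0 0 0 1" --pt "0 0.25 0 0 0 0 1" --pt "0 0.25 0 0 0 0 1"

```text
t: 19.45
tool_pos: [0.609, 0.1099, 0.0451]
orientation: [1.422, 1.055, -1.418]
force: [-2.1, 0.5, -0.6]
opening: 0.0138
```

```bash
python3 st.py
```

```text
loc [-18.4   0.4  -4.9] F along/lat/z -2.21 -0.09 -0.58 T [ 0.17  0.31 -0.01] op 0.0138 t 19.45
pos [0.609  0.1099 0.0451] rel cm [-0.    0.   -0.01] deg [ 0.03 -0.04 -0.16] t 19.45 F [-2.14  0.55 -0.58]
```

Call:
jog_arm --pt "0 0.1 0 0 0 0 1" --pt "0 0.15 0 0 0 0 1" --pt "0 0.15 0 0 0 0 1"

```text
t: 19.82
tool_pos: [0.6105, 0.1095, 0.0451]
orientation: [1.422, 1.055, -1.418]
force: [-2.4, 0.5, 0.5]
opening: 0.0137
```

```bash
python3 st.py
```

```text
loc [-16.9   0.3  -4.9] F along/lat/z -2.46 -0.22 0.49 T [ 0.23  0.42 -0.01] op 0.0137 t 19.825
pos [0.6105 0.1095 0.0451] rel cm [-0.   -0.   -0.02] deg [ 0.03 -0.04 -0.16] t 19.82 F [-2.42  0.5   0.49]
```

Call:
jog_arm --pt "0 0.1 0 0 0 0 1" --pt "0 0.15 0 0 0 0 1" --pt "0 0.15 0 0 0 0 1"

```text
t: 20.2
tool_pos: [0.6121, 0.109, 0.0451]
orientation: [1.422, 1.055, -1.418]
force: [-2.1, 0.9, 0.1]
opening: 0.0136
```

```bash
python3 st.py;  python3 -c "
from h import *
t=optics.read_camera('wrist'); crop(t,220,0,420,160,4,'pics/w14.png')"
```

```text
loc [-15.3   0.4  -4.9] F along/lat/z -2.25 0.31 0.05 T [ 0.18  0.44 -0.01] op 0.0136 t 20.2
pos [0.6121 0.109  0.0451] rel cm [ 0.   -0.   -0.01] deg [ 0.02 -0.04 -0.17] t 20.2 F [-2.06  0.94  0.05]
```

View pics/w14.png

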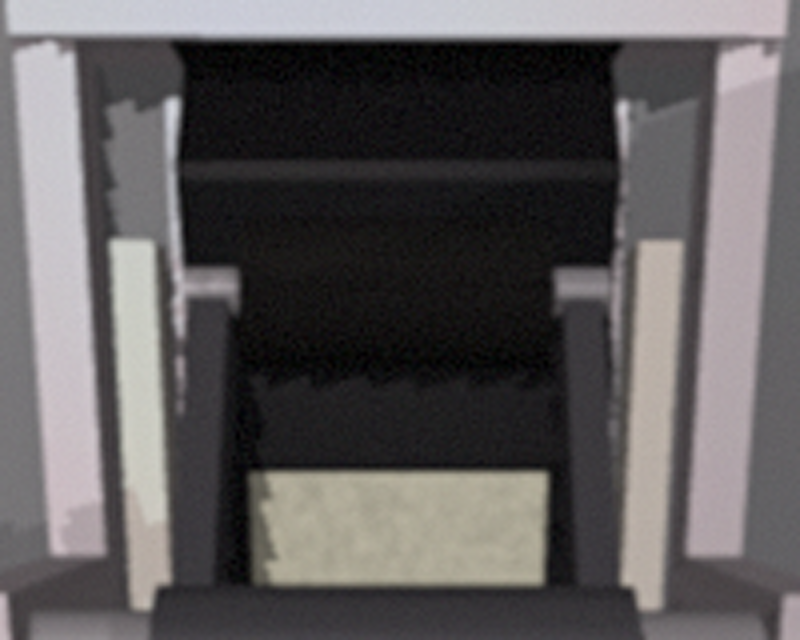

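The roller axle (crop rows ~285) is behind the ridge (row 170), and the nose is at the stop bar. I'll feel for the stop in 1 mm steps.

Call:
jog_arm --pt "0 0.1 0 0 0 0 1" --pt "0 0.1 0 0 0 0 1"

```text
t: 20.5
tool_pos: [0.6127, 0.1089, 0.0451]
orientation: [1.421, 1.056, -1.418]
force: [-5.3, 1.6, 1.5]
opening: 0.0139
```

```bash
python3 st.py
```

```text
loc [-14.6   0.4  -4.9] F along/lat/z -5.52 -0.03 1.5 T [0.25 0.87 0.05] op 0.0139 t 20.5
pos [0.6127 0.1089 0.0451] rel cm [-0.    0.   -0.01] deg [ 0.03 -0.03 -0.13] t 20.5 F [-5.29  1.56  1.5 ]
```

Call:
jog_arm --pt "0 0.1 0 0 0 0 1" --pt "0 0.1 0 0 0 0 1"

```text
t: 20.75
tool_pos: [0.6129, 0.1088, 0.0451]
orientation: [1.421, 1.057, -1.419]
force: [-6.8, 1.8, 3.3]
opening: 0.0139
```

```bash
python3 st.py
```

```text
loc [-14.4   0.4  -4.9] F along/lat/z -7.01 -0.2 3.33 T [0.34 1.19 0.01] op 0.0139 t 20.75
pos [0.6129 0.1088 0.0451] rel cm [-0.   -0.   -0.01] deg [ 0.04 -0.02 -0.05] t 20.75 F [-6.78  1.82  3.33]
```

Call:
jog_arm --pt "0 0.12 0 0 0 0 1" --pt "0 0.12 0 0 0 0 1"

```text
t: 21.0
tool_pos: [0.6129, 0.1088, 0.0451]
orientation: [1.419, 1.059, -1.421]
force: [-8.9, 2.2, 4.5]
opening: 0.0142
```

```bash
python3 st.py; python3 -c "
from h import *
t=optics.read_camera('wrist'); crop(t,220,0,420,160,4,'pics/w15.png')
s=robot.read_state();z0=.05
q=lambda u,v:(220+u/4,v/4)
for p in [(400,168)]: print('ridge',loc(ray(t,q(*p),.066)))
for p in [(400,38)]: print('stop edge',loc(ray(t,q(*p),.064)))
for p in [(210,287),(585,287)]: print('axle',[loc(ray(t,q(*p),z)) for z in (.062,.066,.07)])
"
```

```text
loc [-14.4   0.4  -4.9] F along/lat/z -9.13 -0.49 4.49 T [0.36 1.54 0.  ] op 0.0142 t 21.0
pos [0.6129 0.1088 0.0451] rel cm [-0.    0.   -0.01] deg [0.05 0.   0.1 ] t 21.0 F [-8.89  2.16  4.49]
ridge [97.7 -0.7 16. ]
stop edge [113.5  -0.7  14. ]
axle [array([83.4, 25.7, 12. ]), array([82.9, 25.2, 16. ]), array([82.5, 24.6, 20. ])]
axle [array([ 83.4, -26.5,  12. ]), array([ 83. , -25.9,  16. ]), array([ 82.6, -25.4,  20. ])]
```

View pics/w15.png

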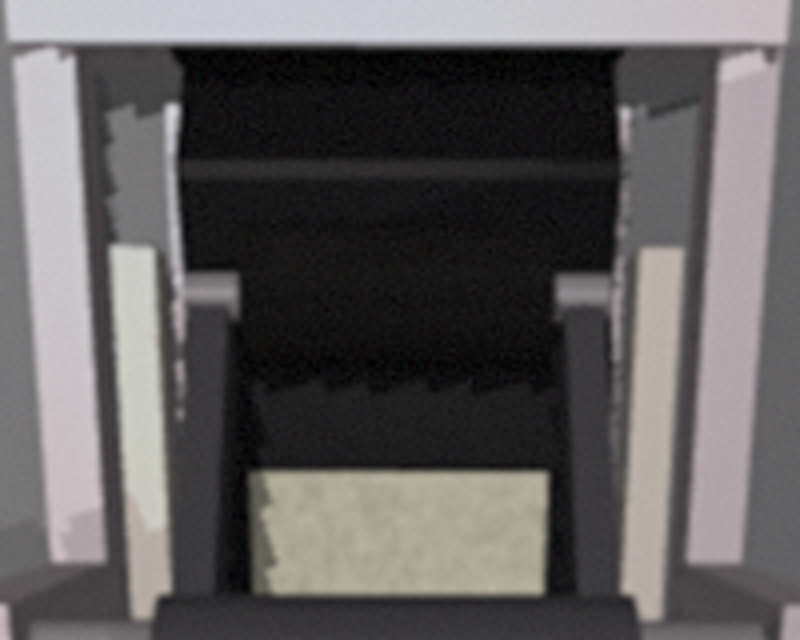

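Position held at -14.4 while the force rose 5.5, 7.0, 9.1 N: that is the stop. By picture, the nose is at 112.7 against a stop face at 113.5, and the roller axle sits over the groove. I'll relax and let go.

Call:
jog_arm --pt "0 0 0 0 0 0 1" --pt "0 0 0 0 0 0 1" --pt "0 0 0 0 0 0 1"

```text
t: 21.42
tool_pos: [0.6129, 0.1088, 0.0451]
orientation: [1.419, 1.059, -1.421]
force: [-4.4, 0.9, 2.2]
opening: 0.0138
```

```bash
python3 st.py
```

```text
loc [-14.4   0.4  -4.9] F along/lat/z -4.52 -0.39 2.19 T [ 0.2   0.69 -0.01] op 0.0138 t 21.425
pos [0.6129 0.1088 0.0451] rel cm [-0.    0.   -0.01] deg [ 0.05 -0.    0.1 ] t 21.43 F [-4.44  0.93  2.19]
```

Call:
jog_arm --pt "0 0 0 0 0 0 0.7" --pt "0 0 0 0 0 0 0.7" --pt "0 0 0 0 0 0 0.7" --pt "0 0 0 0 0 0 0.7" --pt "0 0 0 0 0 0 0.7"

```text
t: 22.05
tool_pos: [0.6129, 0.1088, 0.0451]
orientation: [1.419, 1.059, -1.421]
force: [0.3, -0.7, 0.2]
opening: 0.0278
```

```bash
python3 st.py; python3 -c "
from h import *
t=optics.read_camera('wrist'); cv2.imwrite('pics/w16.png',t['frame'][:,:,::-1])"
```

```text
loc [-14.4   0.4  -4.9] F along/lat/z 0.45 -0.62 0.23 T [0.08 0.02 0.03] op 0.0278 t 22.05
pos [0.6129 0.1088 0.0451] rel cm [-0.    0.   -0.01] deg [ 0.05 -0.    0.09] t 22.05 F [ 0.26 -0.73  0.23]
```

View pics/w16.png

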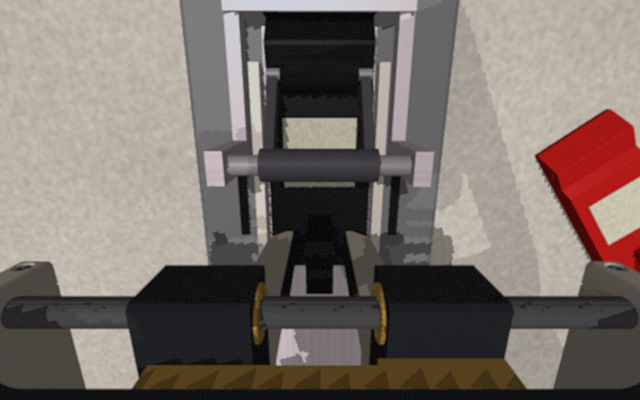

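Released, and the ridge is still at row ~41. Retreating straight up.

Call:
jog_arm --pt "-1 0 0 0 0 0 0.7" --pt "-3 0 0 0 0 0 0.7" --pt "-6 0 0 0 0 0 0.7" --pt "-10 0 0 0 0 0 0.7" --pt "-14 0 0 0 0 0 0.7"

```text
t: 22.72
tool_pos: [0.6134, 0.1088, 0.1883]
orientation: [1.421, 1.058, -1.42]
force: [1.2, -0.0, 0.0]
opening: 0.0279
```

Call:
jog_arm --pt "0 -3 0 0 0 0 0.7" --pt "0 -6 0 0 0 0 0.7" --pt "0 -10 0 0 0 0 0.7" --pt "0 -13 0 0 0 0 0.7" --pt "0 -13 0 0 0 0 0.7"

```text
t: 23.35
tool_pos: [0.4882, 0.1468, 0.1904]
orientation: [1.422, 1.058, -1.416]
force: [0.2, -1.0, 0.5]
opening: 0.028
```

```bash
python3 st.py; python3 -c "
from h import *
t=optics.read_camera('wrist'); crop(t,160,0,480,230,2.5,'pics/w17.png')
t=optics.read_camera('scene'); crop(t,270,190,390,290,6,'pics/s17.png')
t=optics.read_camera('top'); cv2.imwrite('pics/t17.png',t['frame'][:,:,::-1])"
```

```text
loc [-144.7    0.9  140.4] F along/lat/z 0.49 -0.95 0.53 T [0.09 0.03 0.01] op 0.028 t 23.35
pos [0.4882 0.1468 0.1904] rel cm [14.53 -0.03  0.08] deg [ 0.13 -0.12 -0.14] t 23.35 F [ 0.2  -1.05  0.53]
```

View pics/w17.png

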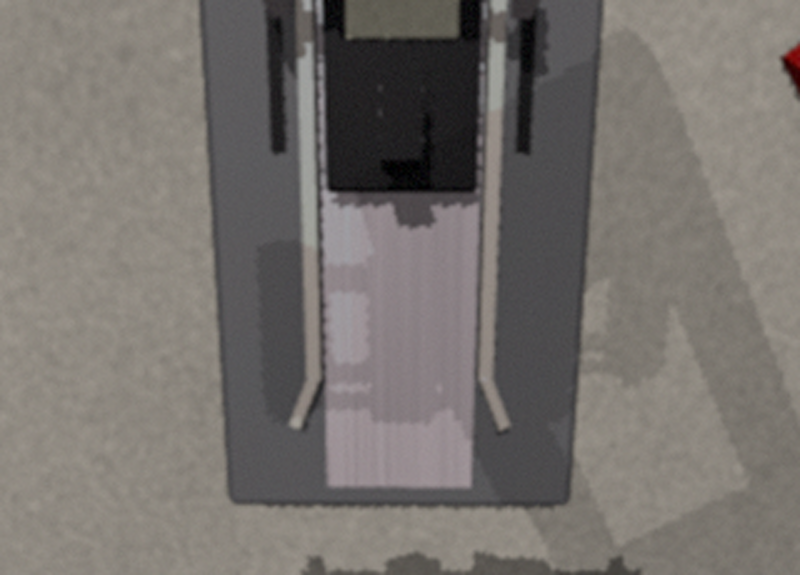

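View pics/s17.png

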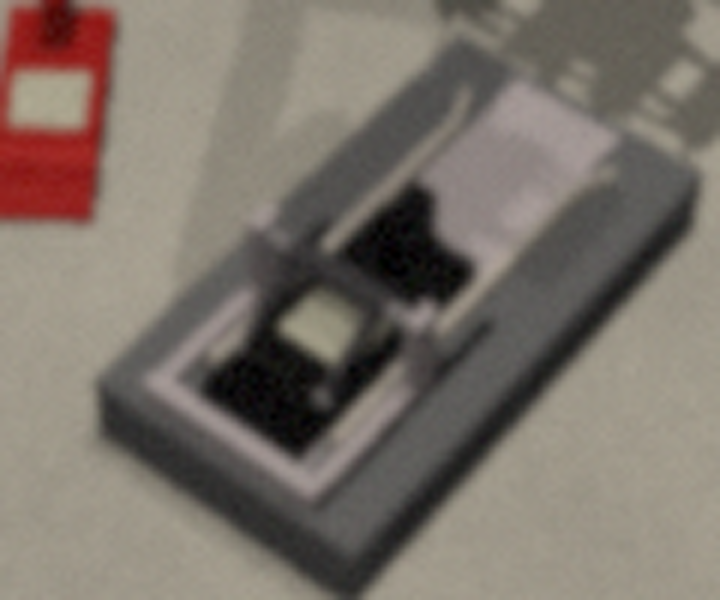

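View pics/t17.png

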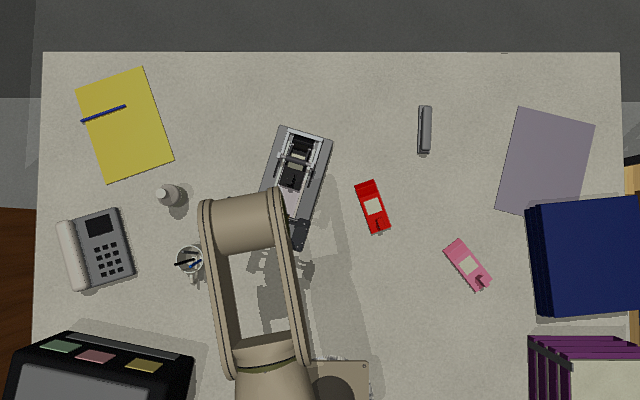

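```bash
python3 -c "
from h import *
t=optics.read_camera('wrist'); print('tail',loc(ray(t,(160+402/2.5,190/2.5),.066)), 'mouth', loc(ray(t,(160+402/2.5,380/2.5),.06)),'near edge',loc(ray(t,(320,501/2.5),.05)))
t=optics.read_camera('top'); crop(t,260,118,340,200,7,'pics/t18.png')"
```

```text
tail [-33.5  -1.6  16. ] mouth [-109.    -1.8   10. ] near edge [-166.1   -1.1   -0. ]
```

View pics/t18.png

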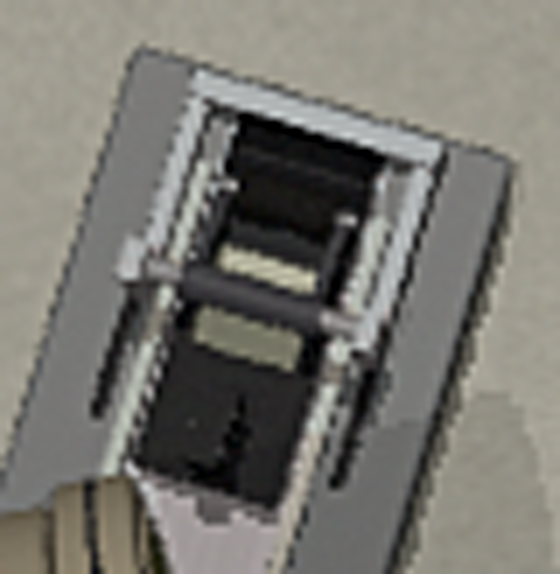

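The top crop shows the nose (250,120 to 385,160) tight against the stop bar. The arm ends (230,185 and 345,215) are behind the ridge. The tail is at -33.5 mm, which puts the origin at about 31 mm, matching the position where I felt the stop. Handing in.

```bash
python3 -c "
from plant import ticket; print(ticket.close_job())"
```

```text
the job is handed in; nothing more can be done
None
```

The black cassette is in the printer, pushed fully home against the end stop, with the roller in its groove, and the robot is clear. I laid it nose first in the channel, let go and regripped lightly, then pushed it in and retreated. I handed the job in at about 23.5 s; no verdict was reported.

**Force:** shoving the roller arm took about 3 to 5 N, easing once the roller passed the ridge. At the stop the hand stayed put to within 0.2 mm while the force rose from 5.5 to 9.1 N. That was the highest reading I saw.

**Last checks:**
- **Stop:** the nose measured about 0.8 mm from the stop edge just before I let go; my pictures are good to only about 2 mm. After release the tail gave an origin of about 31 mm in printer x, matching where I felt the stop.
- **Roller:** its axle sat about 15 mm behind the ridge, over the groove.
- **Other things:** in the top view the other desk things looked unmoved, and nothing fell.

**What failed or disagreed:**
- **First grasp:** it closed on nothing. The pictures put the real fingertips about 32 mm above the reported TCP, so I went lower and the second grasp held.
- **Channel centre line:** estimates varied by about 2 mm between views, so I corrected the position before laying the cassette down.
- **Bridge:** it measured at printer x of about 38 mm, near the far end of its range.

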